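Sweep the dried marble chips off the warming plate

ROBOT

A 6-joint arm with a two-finger parallel gripper is mounted at the origin on the work surface. World frame = base frame: x ahead of the robot, y to its left, z up, the work surface at z = 0. Lengths are in m, angles in degrees, forces in N, time in s.
With the tool pointing down it reaches from about 0.4 to 0.825 m from the base axis. Payload 7 kg.
Tool frame: the origin (TCP) lies at the very end of the fingers, on their centre line; the grasp point (between the pads) lies 19 mm behind it (ctrl.tcp_to_grasp is the distance from the TCP to the grasp point, in m); z points along the fingers, x is the direction in which the jaws open and shut, and the axes are right-handed (so a half turn about z gives the same grasp; the last joint's range is limited). The gripper opens to 88 mm and grips with 3 to 60 N. Pads are 19 mm wide; open, the fingers measure 130 mm over their backs; the gripper's body (78 mm by 193 mm) begins 47 mm behind the grasp point.
Start: joints at [79.761, 20.546, 0.682, 0, -70.136, -16.507], TCP at [0.304, 0.603, 0.227] pointing down, gripper open.
Joint ranges: [-176.03, 176.03], [-82.01, 121.73], [-58.28, 71.71], [-173.87, 95.51], [-174.79, -0.11], [-173.66, 173.66]. Speed limits (degrees/s): [136.94, 136.94, 172.46, 180, 180, 180].

INTERFACE

Orientations are given as [roll, pitch, yaw] about the fixed x, y, z axes, in that order (R = Rz(yaw) Ry(pitch) Rx(roll)).
In Python, from plant import sensors, vision, ticket, ctrl gives the robot as it stands. The module is installed in compiled form; this text tells all that it offers.
- The arm moves only by the tool drive_tool, never from a script. Its argument "moves" is a list of rows, each a list of 6 numbers: the shift along the tool's x, y, z in units of 0.15 m (1.0 is 0.15 m), then the turn, a rotation vector about the tool's x, y, z in units of 60 degrees (1.0 is 60 degrees). In form: [[dx, dy, dz, rx, ry, rz], ...]. A call has 1 to 8 rows; each row is the pose to reach, as a shift and turn from the pose measured when the call began, along the tool's axes at that moment; what a row does not reach only later rows make up. A row lasts 1/10 s, in which the tool goes at most 50 mm and 8.59 degrees, less where a joint would pass 70% of its speed; a pose out of reach is approached as far as the arm can. A call with a number of a shift or a turn outside -1 to 1 is refused whole. A call with a gripper value outside its range is refused whole. "fingers" is the opening, from -1 (shut) to 1 (fully open), set as the call begins (left out, the last holds). The fingers move at their own pace and stop on an object; the grip force is fixed at half the most. Time passes only in rows, so rows that repeat a pose let the fingers close. It gives the time, the measured TCP pose, the force and the opening at its end, in the units of the state.
- sensors.get_obs(): the state, without advancing time (a new reading comes with each control period).
- vision.snapshot(name): name is "scene" or "side" or "wrist"; returns a dict with "pixels" (480x640x3 uint8, red, green, blue), "fx", "fy", "cx", "cy" (pixels), "R" (3x3) and "t" (3): a world point X has camera coordinates R X + t. Camera axes: x right, y down, z forward; pixel columns grow to the right and rows downward; lengths in m; the calibration is good to about 2 mm. A picture is of the moment at which its call begins. There is no depth.
- ticket.close_job(): hands the job in, once; it reports no verdict.
The state is a dict: "clock": time; "joint_pos": joint angles; "qvel": joint speeds; "tau": joint torques, N m; "tool_pos": TCP position; "orientation": TCP orientation; "force": force on the tool from outside, world axes, zero at the start; "moment": the same for the moment, N m; "opening": finger opening in m.
Only numpy, scipy, OpenCV 4.12 (cv2) and the standard library are available. Lean on these libraries where they do the work, as an engineer would, in place of code of your own. Each camera call takes 0.05 s, during which the arm holds its last target.

TASK

Take the hand scraper from its rubber mat and sweep all seven dried marble chips off the warming plate into the steel tray at its end, never touching the chips with the gripper and leaving the two covered crucibles standing in their places on the plate. Then stand the scraper upright on its mat again; leave the other glassware where it is.

Things in the scene. Friction and masses are not known exactly. Their poses are not given: they have to be found in the camera images.
- plate: bench warming plate (switched off, cold): white housing with a flat, rimless, dark steel top, 220 mm along its x, 230 mm along its y; origin at the bench under its centre, top surface 50 mm above the bench; x points away from the robot, y along the way to sweep (the tray stands against its +y or its -y end). Fixed.
- tray: stainless instrument tray, 236 mm along x, 120 mm along y, 34 mm high, walls and floor 2.5 mm; origin at the bench under its centre, axes parallel to the plate's. It stands with its long side about 4 mm from the +y or the -y end of the plate, its rim 16 mm below the plate's top. Fixed.
- rack: low white test-tube rack, 200 mm along x, 56 mm along y, 86 mm high with its tubes; origin at the bench under its centre; it stands beside the end of the plate opposite the tray, about 36 mm from it. Fixed.
- mat: black rubber mat, 90 mm (x) x 150 mm (y) x 3 mm thick, origin at the bench under its centre; left or right of the plate. The scraper stands upright on it at the start. Fixed.
- scraper: hand scraper, loose, 160 g, the same from either face; origin at the centre of its underside, z up, y along the blade. Listed for its speed; see scraper_grip.
- scraper_grip (a point): grip point of the hand scraper: upright wooden grip 22 mm thick (x), 64 mm long (y), reaching from 22 to 95 mm above the underside, on a flat-faced rubber-soled foot 30 mm thick (x), 72 mm long (y) and 22 mm high with square corners, so that chips can be pushed with its long faces or with its flat ends. The point is on its mid-axis, 70 mm above the underside; x is across the thickness, y along the length of the blade, z up.
- chip1: loose irregular chip of pale marble, 15 to 18 mm long, 12 to 14 mm wide, 12 to 14 mm high, 11 g, lying on the plate; origin at the centre of its underside as it lies at the start
- chip2: loose irregular chip of pale marble, 15 to 18 mm long, 12 to 14 mm wide, 12 to 14 mm high, 11 g, lying on the plate; origin at the centre of its underside as it lies at the start
- chip3: loose irregular chip of pale marble, 15 to 18 mm long, 12 to 14 mm wide, 12 to 14 mm high, 11 g, lying on the plate; origin at the centre of its underside as it lies at the start
- chip4: loose irregular chip of pale marble, 15 to 18 mm long, 12 to 14 mm wide, 12 to 14 mm high, 11 g, lying on the plate; origin at the centre of its underside as it lies at the start
- chip5: loose irregular chip of pale marble, 15 to 18 mm long, 12 to 14 mm wide, 12 to 14 mm high, 11 g, lying on the plate; origin at the centre of its underside as it lies at the start
- chip6: loose irregular chip of pale marble, 15 to 18 mm long, 12 to 14 mm wide, 12 to 14 mm high, 11 g, lying on the plate; origin at the centre of its underside as it lies at the start
- chip7: loose irregular chip of pale marble, 15 to 18 mm long, 12 to 14 mm wide, 12 to 14 mm high, 11 g, lying on the plate; origin at the centre of its underside as it lies at the start
- crucible1: white porcelain crucible with lid, standing loose on the plate: 40 mm across the lid, 25 mm across the foot, 46 mm high, about 80 g; origin at the centre of its underside
- crucible2: white porcelain crucible with lid, standing loose on the plate: 40 mm across the lid, 25 mm across the foot, 46 mm high, about 80 g; origin at the centre of its underside
- beaker_c (a point): bystander, loose: glass beaker, 68 mm across, 88 mm high; point at its centre, 44 mm above its underside
- flask_c (a point): bystander, loose: conical glass flask, 74 mm across the base, 104 mm high; point on its axis, 52 mm above its underside
- washbottle_c (a point): bystander, loose: white plastic bottle, 62 mm across, 150 mm high; point on its axis, 75 mm above its underside
Things that resemble listed ones, but are neither listed nor needed, are in the scene too. Several things look just like the scraper: the one meant starts farthest to the robot's right.

How it is judged:
By the outcome, as a careful person would: the job done as asked, in the order asked, and still so for the second after the job is handed in, with the robot touching nothing.
It also fails if it takes over 64 s, if anything falls off the work surface, if the arm or the gripper's body presses on something with over 40 N, if the wrist force passes 120 N, or if a joint passes its speed limit or range.

## Working session

There is one attempt and no reset: what is moved stays moved. The work goes in short steps, Python scripts to look and compute and a tool call to move; the robot and the scene stay as the last step left them, time stands still between calls to the robot, and variables do not carry over. Pictures are saved under pics/ and viewed, and the job is handed in when it is done.

Besides the shell and the picture viewer there is one more tool, called after "Request:" in YAML: its name, and indented under it one key for each argument. drive_tool: Moves the arm, as the interface text tells. Shifts and turns lie within -1 to 1; 1 stands for 0.15 m of shift or 60 degrees of turn. Its arguments: {"type":"object","properties":{"moves":{"type":"array"},"fingers":{"type":"number"}},"required":["moves"]}

```bash
mkdir -p pics; python3 - <<'E'
from plant import sensors, vision, ticket, ctrl
import cv2,json,pickle
o=sensors.get_obs(); print(o); print(ctrl.tcp_to_grasp)
S={}
for n in ("scene","side","wrist"):
    s=vision.snapshot(n); S[n]=s
    cv2.imwrite(f"pics/{n}0.png",s["pixels"][:,:,::-1]); print(n,s["fx"],s["fy"],s["cx"],s["cy"],s["R"],s["t"])
pickle.dump(S,open("s0.pkl","wb"))
E
```

```text
{'clock': 0.0, 'joint_pos': array([ 7.97618733e+01,  2.05912709e+01,  6.34593775e-01, -2.02490007e-02,
       -7.01356320e+01, -1.65063543e+01]), 'qvel': array([ 0.03745272, -0.02492321,  0.00209006,  0.10233685, -0.05786948,
       -0.0420569 ]), 'tau': array([-1.87743390e-03, -5.82716596e+01,  2.93065274e+01,  6.99745461e+00,
        6.86368949e-03, -1.67727899e-04]), 'tool_pos': array([0.30356862, 0.60234587, 0.22563036]), 'orientation': array([-1.79992021e+02, -9.39137057e-02, -1.16751383e+02]), 'force': array([-0.15212156,  0.02130866,  0.07209645]), 'moment': array([-0.0145462 , -0.04102735,  0.03069903]), 'opening': 0.08769901346434734}
0.0188
scene 561.7941120029315 561.7941120029315 323.50266348331627 233.9329187217956 [[-0.06403924  0.99779505 -0.01743607]
 [ 0.53822587  0.01982021 -0.84256755]
 [-0.84036414 -0.06334193 -0.53830838]] [-0.1128691  -0.21058327  1.89083616]
side 472.9538353463016 472.9538353463016 314.40440211807106 231.82103024145513 [[-0.99043451 -0.1379509   0.00300549]
 [-0.09677962  0.67898537 -0.72774485]
 [ 0.09835237 -0.72107448 -0.68584138]] [ 0.52750687 -0.00284254  1.48976655]
wrist 338.70119905986866 338.70119905986866 323.4298146868532 244.41165567347196 [[-0.45172579 -0.89215582  0.00134539]
 [-0.84935045  0.43051266  0.30538938]
 [-0.27303411  0.13680955 -0.95222661]] [ 0.67482612 -0.03914566  0.39129097]
```

View pics/scene0.png

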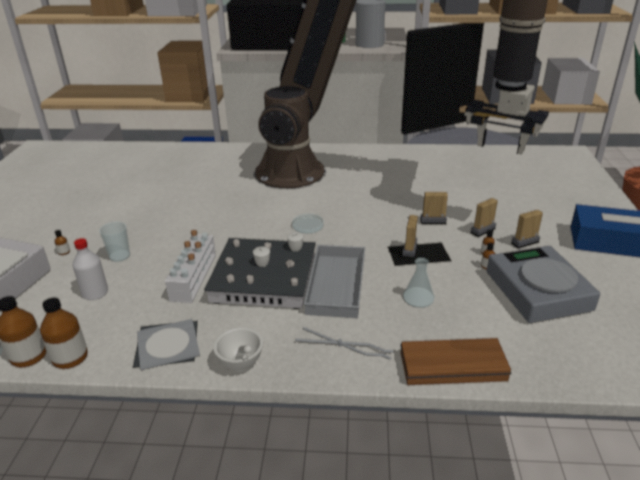

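View pics/side0.png

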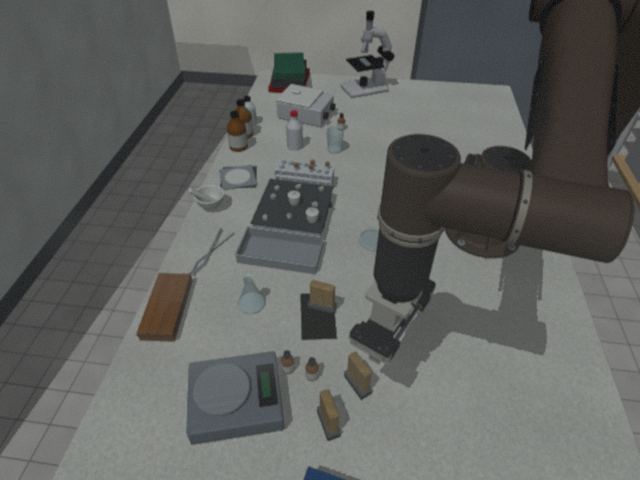

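View pics/wrist0.png

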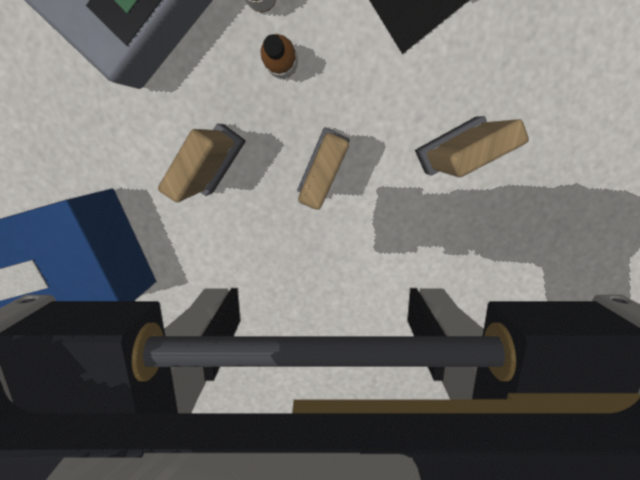

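The scene image is viewed from in front of the robot, so image right is +y. There are four scraper look-alikes: (411,237) on the black mat, (434,208), (485,217) and (528,227). The robot's right is image left, so the one meant should be (411,237), which also stands on the mat. I'll confirm that with a crop and measure.

```bash
cat > h.py <<'E'
import numpy as np,cv2,pickle
def ray(s,u,v):
    R=np.array(s["R"]);t=np.array(s["t"])
    d=R.T@np.array([(u-s["cx"])/s["fx"],(v-s["cy"])/s["fy"],1.]); return -R.T@t,d
def onz(s,u,v,z):
    c,d=ray(s,u,v); return c+d*(z-c[2])/d[2]
def tri(a,b):
    A=np.zeros((3,3));B=np.zeros(3)
    for c,d in (a,b):
        d=d/np.linalg.norm(d);P=np.eye(3)-np.outer(d,d);A+=P;B+=P@c
    return np.linalg.solve(A,B)
def proj(s,X):
    c=np.array(s["R"])@np.array(X)+np.array(s["t"]); return s["fx"]*c[0]/c[2]+s["cx"],s["fy"]*c[1]/c[2]+s["cy"]
def crop(s,x0,y0,x1,y1,k,fn):
    cv2.imwrite(fn,cv2.resize(s["pixels"][y0:y1,x0:x1,::-1],None,fx=k,fy=k,interpolation=cv2.INTER_CUBIC))
E
python3 - <<'E'
from h import *
S=pickle.load(open("s0.pkl","rb"))
crop(S["scene"],160,210,370,330,3.8,"pics/c1.png")
crop(S["side"],220,140,350,280,4.2,"pics/c2.png")
crop(S["scene"],380,180,560,280,4.4,"pics/c3.png")
crop(S["side"],280,260,390,450,3.1,"pics/c4.png")
for p in ((411,255),(434,222),(485,233),(528,243)): print(onz(S["scene"],*p,0))
E
```

```text
[0.47955663 0.37245104 0.        ]
[0.3115676  0.44862518 0.        ]
[0.3650378 0.5822954 0.       ]
[0.41097776 0.68741494 0.        ]
```

View pics/c1.png

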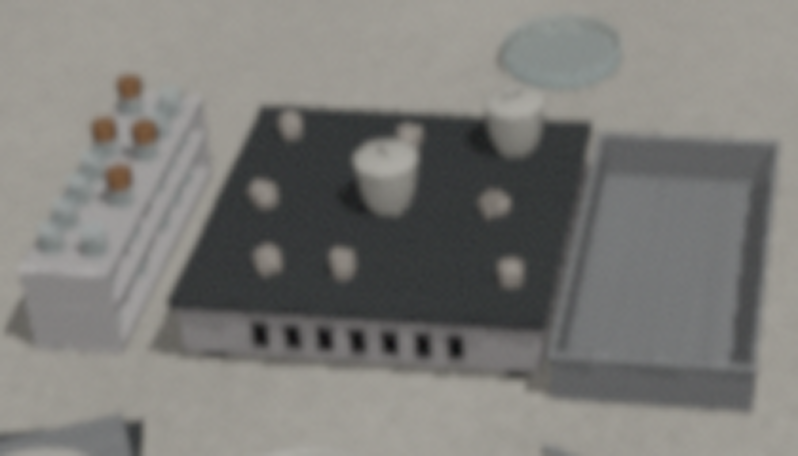

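View pics/c2.png

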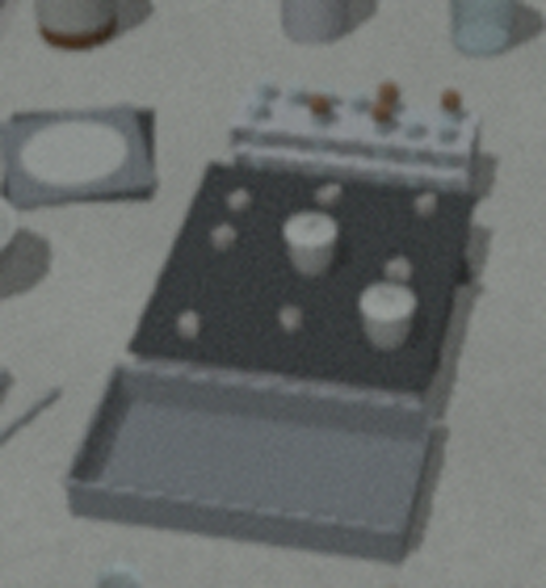

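View pics/c3.png

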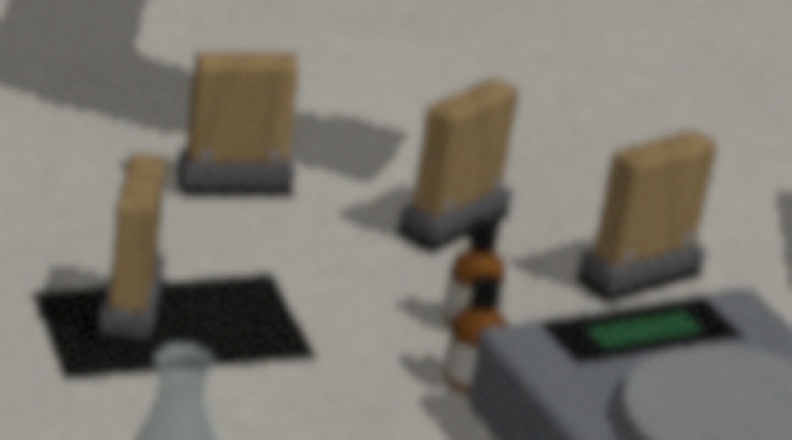

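View pics/c4.png

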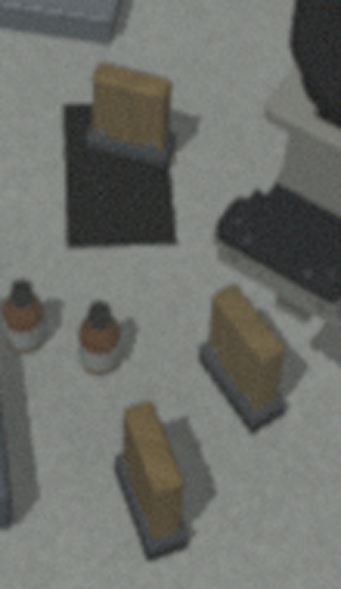

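The scraper meant is at (411,237)–(411,255): y≈0.37, against 0.45, 0.58 and 0.69 for the others, and it is the only one standing on the mat. Next I'll measure the plate, chips, crucibles and scraper from both views.

```bash
python3 - <<'E'
from h import *
S=pickle.load(open("s0.pkl","rb"))
for n,off,k,c in (("scene",(160,210),3.8,[(262,107),(590,123),(548,328),(172,303)]),("side",(220,140),4.2,[(475,192),(425,388),(132,350),(212,163)])):
    P=np.array([onz(S[n],x/k+off[0],y/k+off[1],.05)[:2] for x,y in c]); print(n,"corners -x-y,-x+y,+x+y,+x-y\n",P.round(4),P.mean(0).round(4), [np.linalg.norm(P[i]-P[i-1]).round(3) for i in range(4)])
    e=(P[1]-P[0]+P[2]-P[3]); print("yaw of y axis",np.degrees(np.arctan2(-e[0],e[1])))
    e=(P[3]-P[0]+P[2]-P[1]); print("yaw of x axis",np.degrees(np.arctan2(e[1],e[0])))
    # chips blobs inside plate
    img=S[n]["pixels"]; poly=np.array([[x/k+off[0],y/k+off[1]] for x,y in c])
    m=np.zeros(img.shape[:2],np.uint8); cv2.fillPoly(m,[poly.round().astype(int)],255); m=cv2.erode(m,np.ones((3,3)))
    g=img.max(2); b=((g>95)&(m>0)).astype(np.uint8)
    N,l,st,ce=cv2.connectedComponentsWithStats(b)
    for i in range(1,N):
        if st[i,4]>8: print(n,ce[i].round(1),st[i],onz(S[n],*ce[i],.057)[:2].round(4))
# mat corners
for n,off,k,c in (("scene",(380,180),4.4,[(38,294),(270,276),(312,354),(66,375)]),("side",(280,260),3.1,[(170,130),(176,242),(68,246),(65,104)])):
    P=np.array([onz(S[n],x/k+off[0],y/k+off[1],.003)[:2] for x,y in c]); print(n,"mat\n",P.round(4))
# scraper top corners (z .098) & foot
for n,off,k,c in (("scene",(380,180),4.4,[(127,160),(165,155),(158,183),(118,187)]),("side",(280,260),3.1,[(97,65),(172,84),(168,96),(93,78)])):
    P=np.array([onz(S[n],x/k+off[0],y/k+off[1],.098)[:2] for x,y in c]); print(n,"top\n",P.round(4),P.mean(0))
for n in S: print(n,ray(S[n],320,240)[0])
E
```

```text
scene corners -x-y,-x+y,+x+y,+x-y
 [[ 0.4935 -0.0998]
 [ 0.5049  0.1253]
 [ 0.7229  0.1174]
 [ 0.7089 -0.1095]] [0.6075 0.0084] [np.float64(0.216), np.float64(0.225), np.float64(0.218), np.float64(0.227)]
yaw of y axis -3.2043196123692685
yaw of x axis -2.322757782525008
scene [236.2 241.9] [234 239   6   7  36] [ 0.521  -0.0746]
scene [262.1 253.9] [253 242  18  24 293] [ 5.715e-01 -4.000e-04]
scene [295.5 245.3] [289 242  14   9  91] [0.5304 0.0776]
scene [229.  260.3] [226 257   7   8  42] [ 0.6017 -0.0764]
scene [289.8 263. ] [287 260   7   7  42] [0.6073 0.0723]
scene [230.  277.6] [227 274   7   8  46] [ 0.6706 -0.0597]
scene [249.7 278.3] [247 275   6   8  41] [ 0.6713 -0.0136]
scene [294.1 280.9] [291 278   7   7  42] [0.6768 0.09  ]
side corners -x-y,-x+y,+x+y,+x-y
 [[ 0.4838 -0.0994]
 [ 0.4941  0.1307]
 [ 0.7093  0.1209]
 [ 0.6978 -0.1071]] [0.5962 0.0113] [np.float64(0.214), np.float64(0.23), np.float64(0.215), np.float64(0.228)]
yaw of y axis -2.7231559637456404
yaw of x axis -2.341024682153572
side [276.4 186.8] [275 185   4   4  12] [ 0.6673 -0.0583]
side [298.  185.4] 
[... 232 characters left out ...]
.5] [312 202   5   4  18] [0.5321 0.0091]
side [311.6 213.3] [306 207  13  15 139] [0.5337 0.0572]
side [264.6 216.5] [263 214   4   6  18] [0.6743 0.0922]
side [288.4 215.2] [287 214   4   4  13] [0.603  0.0761]
scene mat
 [[0.448  0.3154]
 [0.4229 0.4567]
 [0.5045 0.4718]
 [0.531  0.3286]]
side mat
 [[0.4284 0.3477]
 [0.4112 0.4615]
 [0.4978 0.4776]
 [0.5237 0.3319]]
scene top
 [[0.4477 0.3627]
 [0.4412 0.3851]
 [0.4729 0.3787]
 [0.4781 0.3556]] [0.45998684 0.37053593]
side top
 [[0.4902 0.364 ]
 [0.4269 0.3755]
 [0.4287 0.3885]
 [0.4915 0.3783]] [0.45932991 0.37659195]
scene [1.69510422 0.23656324 0.83845432]
side [0.37566383 1.14893274 1.01808948]
wrist [0.37842376 0.56537041 0.38364444]
```

```bash
cat >> h.py <<'E'
from scipy.spatial.transform import Rotation as Ro
def to(pos,yaw,o=None):
    "units of the move from the present pose to TCP pos, tool down, yaw"
    if o is None:
        from plant import sensors; o=sensors.get_obs()
    R0=Ro.from_euler("xyz",o["orientation"],degrees=True); R1=Ro.from_euler("xyz",[180,0,yaw],degrees=True)
    d=R0.inv().apply(np.array(pos)-o["tool_pos"])/.15; r=np.degrees((R0.inv()*R1).as_rotvec())/60
    print("to",pos,yaw,"->",d.round(3),r.round(3)); return d,r
def st():
    from plant import sensors; o=sensors.get_obs()
    print("t",round(o["clock"],2),o["tool_pos"].round(4),o["orientation"].round(2),"F",o["force"].round(1),"op",round(o["opening"],4),"q",o["joint_pos"].round(0))
E
python3 - <<'E'
from h import *
S=pickle.load(open("s0.pkl","rb"))
print("cr1",tri(ray(S["scene"],262.1,253.9),ray(S["side"],293.2,196.2)))
print("cr2",tri(ray(S["scene"],295.5,242.1),ray(S["side"],311.6,213.3)))
for nm,pc,ps in (("cr1",(387,150),(311,230)),("cr2",(515,97),(388,298))): # lid top centre guesses
    print(nm,tri(ray(S["scene"],pc[0]/3.8+160,pc[1]/3.8+210),ray(S["side"],ps[0]/4.2+220,ps[1]/4.2+140)))
to([.460,.3735,.16],-100.3)
E
```

```text
cr1 [0.59953282 0.00563574 0.07627023]
cr2 [0.532138   0.07658137 0.07043106]
cr1 [0.59575919 0.00617044 0.08492013]
cr2 [0.52827844 0.07855228 0.08508624]
to [0.46, 0.3735, 0.16] -100.3 -> [ 0.893 -1.618  0.44 ] [ 0.    -0.001 -0.274]
```

Request:
drive_tool:
  moves:
    - [0.45,-0.8,0.2,0,0,-0.14]
    - [0.45,-0.8,0.2,0,0,-0.14]
    - [0.45,-0.8,0.2,0,0,-0.14]
  fingers: 1

```text
clock: 0.45
tool_pos: [0.3808, 0.4861, 0.195]
orientation: [180.0, -0.1, -108.3]
force: [0.8, -0.3, -1.0]
opening: 0.0877
```

```bash
python3 - <<'E'
from h import *
from plant import vision
st(); to([.460,.3735,.16],-100.3)
s=vision.snapshot("wrist"); pickle.dump(s,open("w1.pkl","wb")); cv2.imwrite("pics/w1.png",s["pixels"][:,:,::-1])
E
```

```text
t 0.45 [0.3808 0.4861 0.195 ] [ 1.7999e+02 -1.4000e-01 -1.0831e+02] F [ 0.8 -0.3 -1. ] op 0.0877 q [ 70.  17.  -9.  -0. -64.   2.]
to [0.46, 0.3735, 0.16] -100.3 -> [ 0.546 -0.737  0.235] [ 0.    -0.002 -0.134]
```

View pics/w1.png

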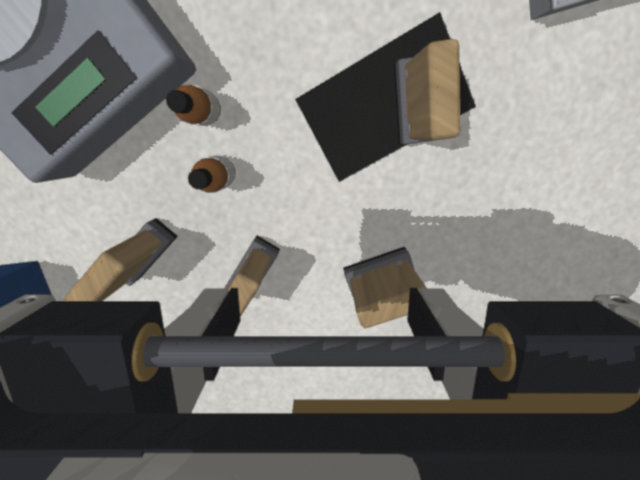

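```bash
python3 - <<'E'
from h import *
s=pickle.load(open("w1.pkl","rb"))
crop(s,290,0,500,190,3.8,"pics/w1c.png")
E
```

```text
(no output)
```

View pics/w1c.png

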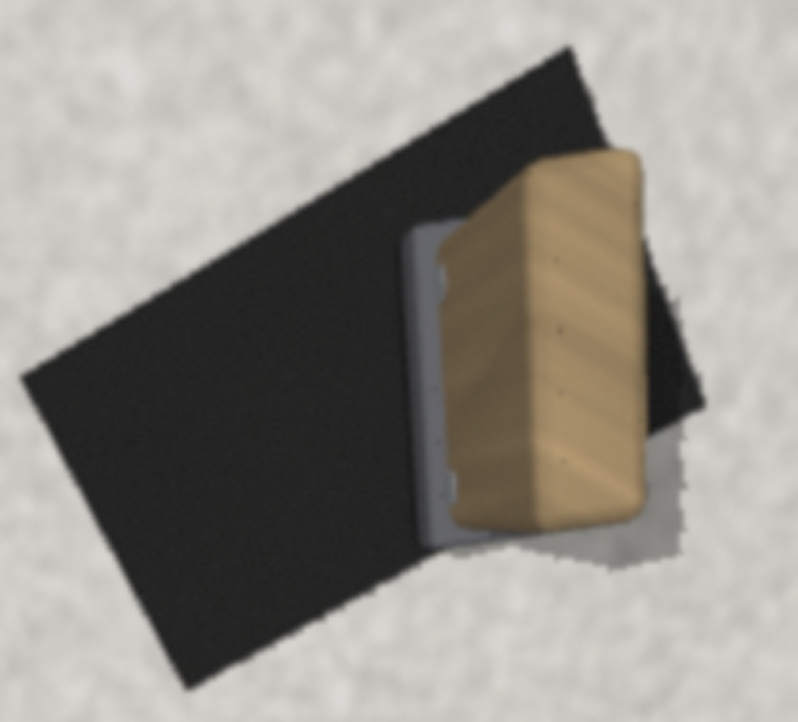

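The crop shows the scraper alone on the black mat. Its grip's top face runs from (527,165) to (643,515) in the crop, and all four mat corners are visible.

```bash
python3 - <<'E'
from h import *
s=pickle.load(open("w1.pkl","rb"))
k=3.8;f=lambda x,y,z:onz(s,x/k+290,y/k,z)[:2]
P=np.array([f(*p,.098) for p in ((527,163),(640,148),(645,517),(536,530))]);print(P.round(4),P.mean(0).round(4))
e=P[0]-P[3]+P[1]-P[2];print("blade dir",np.degrees(np.arctan2(e[1],e[0])), [np.linalg.norm(P[i]-P[i-1]).round(4) for i in range(4)])
P=np.array([f(*p,.003) for p in ((571,45),(706,405),(187,690),(22,376))]);print("mat",P.round(4),P.mean(0).round(4),(P[0]+P[2])/2,[np.linalg.norm(P[i]-P[i-1]).round(4) for i in range(4)])
for a,b in ((0,1),(3,2),(3,0),(2,1)):
    e=P[a]-P[b];print(np.degrees(np.arctan2(e[1],e[0])))
P=np.array([f(*p,.025) for p in ((405,228),(425,545))]);print("foot edge",P)
E
```

```text
[[0.4938 0.3751]
 [0.4898 0.3559]
 [0.4291 0.3673]
 [0.4333 0.3873]] [0.4615 0.3714]
blade dir -11.00065369927396 [np.float64(0.0617), np.float64(0.0196), np.float64(0.0618), np.float64(0.0205)]
mat [[0.5268 0.328 ]
 [0.4391 0.3125]
 [0.4125 0.4586]
 [0.5001 0.4742]] [0.4696 0.3933] [0.46967639 0.39328659] [np.float64(0.1487), np.float64(0.089), np.float64(0.1485), np.float64(0.0889)]
10.034648097666679
10.144049763110187
100.35872736966978
100.31478299351598
foot edge [[0.49932595 0.38000483]
 [0.43064268 0.39290033]]
```

Request:
drive_tool:
  moves:
    - [0.55,-0.75,0.2,0,0,-0.12]
    - [0.55,-0.75,0.2,0,0,-0.12]
    - [0.55,-0.75,0.2,0,0,-0.12]
    - [0.55,-0.75,0.2,0,0,-0.12]

```text
clock: 0.9
tool_pos: [0.4641, 0.362, 0.1623]
orientation: [179.8, -0.5, -101.6]
force: [-0.3, 0.7, 0.1]
opening: 0.0879
```

```bash
python3 - <<'E'
from h import *
st(); to([.4613,.3715,.057],-101)
E
```

```text
t 0.9 [0.4641 0.362  0.1623] [ 179.81   -0.52 -101.56] F [-0.3  0.7  0.1] op 0.0879 q [ 57.  16. -15.   0. -60.  21.]
to [0.4613, 0.3715, 0.057] -101 -> [-0.065  0.028  0.702] [ 0.003 -0.009 -0.009]
```

Request:
drive_tool:
  moves:
    - [-0.06,0.03,0.2,0,-0.01,-0.01]
    - [-0.06,0.03,0.45,0,-0.01,-0.01]
    - [-0.06,0.03,0.65,0,-0.01,-0.01]
    - [-0.06,0.03,0.7,0,-0.01,-0.01]
    - [-0.06,0.03,0.7,0,-0.01,-0.01]

```text
clock: 1.4
tool_pos: [0.4606, 0.3706, 0.0565]
orientation: [179.8, -0.1, -100.9]
force: [0.7, -0.4, 0.0]
opening: 0.0875
```

```bash
python3 - <<'E'
from h import *
st(); to([.4613,.3715,.057],-101)
E
```

```text
t 1.4 [0.4606 0.3706 0.0565] [ 1.7976e+02 -6.0000e-02 -1.0095e+02] F [ 0.7 -0.4  0. ] op 0.0875 q [ 58.  22. -22.  -0. -46.  22.]
to [0.4613, 0.3715, 0.057] -101 -> [-0.007 -0.004 -0.004] [ 0.004 -0.001  0.001]
```

Request:
drive_tool:
  moves:
    - [0,0,0,0,0,0]
    - [0,0,0,0,0,0]
    - [0,0,0,0,0,0]
    - [0,0,0,0,0,0]
    - [0,0,0,0,0,0]
    - [0,0,0,0,0,0]
    - [0,0,0,0,0,0]
    - [0,0,0,0,0,0]
  fingers: -1

```text
clock: 2.2
tool_pos: [0.4606, 0.3706, 0.0564]
orientation: [179.8, -0.1, -100.9]
force: [0.6, 0.3, 0.9]
opening: 0.0292
```

Request:
drive_tool:
  moves:
    - [0,0,0,0,0,0]
    - [0,0,-0.2,0,0,0]
    - [0,0,-0.4,0,0,0]
    - [0,0,-0.7,0,0,0]
    - [0,0,-0.9,0,0,0]
    - [0,0,-1,0,0,0]
    - [0,0,-1,0,0,0]

```text
clock: 2.9
tool_pos: [0.4619, 0.3715, 0.2088]
orientation: [179.9, 0.2, -100.9]
force: [-0.1, 0.6, -2.0]
opening: 0.0219
```

```bash
python3 - <<'E'
from h import *
from plant import vision
st(); to([.50,.12,.23],-92.6)
s=vision.snapshot("wrist"); pickle.dump(s,open("w2.pkl","wb")); cv2.imwrite("pics/w2.png",s["pixels"][:,:,::-1])
E
```

```text
t 2.9 [0.4619 0.3715 0.2088] [ 1.7987e+02  1.7000e-01 -1.0094e+02] F [-0.1  0.6 -2. ] op 0.0219 q [ 58.  14. -12.  -0. -65.  22.]
to [0.5, 0.12, 0.23] -92.6 -> [ 1.597 -0.567 -0.147] [ 0.002  0.003 -0.139]
```

View pics/w2.png

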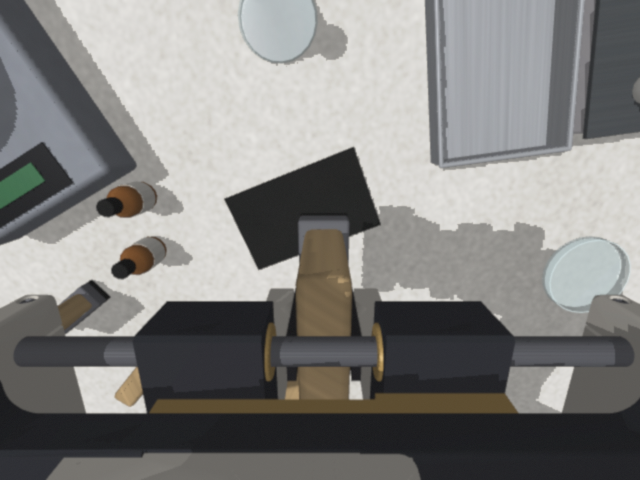

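The scraper is held: opening 21.9 mm, with the foot showing at (300–348, 217). Next I move to a viewing pose beside the plate.

Request:
drive_tool:
  moves:
    - [0.25,-0.09,-0.05,0,0,-0.05]
    - [0.55,-0.2,-0.1,0,0,-0.1]
    - [0.8,-0.28,-0.14,0,0,-0.14]
    - [0.8,-0.28,-0.14,0,0,-0.14]

```text
clock: 3.35
tool_pos: [0.479, 0.2408, 0.2266]
orientation: [179.7, -0.0, -92.6]
force: [-0.0, 0.4, -1.9]
opening: 0.0217
```

Request:
drive_tool:
  moves:
    - [0.3,-0.1,0,0,0,0]
    - [0.55,-0.2,0,0,0,0]
    - [0.8,-0.28,0,0,0,0]
    - [0.8,-0.28,0,0,0,0]
    - [0.8,-0.28,0,0,0,0]

```text
clock: 3.85
tool_pos: [0.515, 0.1181, 0.2247]
orientation: [179.5, -0.1, -92.8]
force: [0.5, -0.4, -1.8]
opening: 0.0218
```

```bash
python3 - <<'E'
from h import *
from plant import vision
st(); to([.672,-.09,.2],-92.6)
s=vision.snapshot("wrist"); pickle.dump(s,open("w3.pkl","wb")); cv2.imwrite("pics/w3.png",s["pixels"][:,:,::-1])
E
```

```text
t 3.85 [0.515  0.1181 0.2247] [ 1.7954e+02 -1.1000e-01 -9.2790e+01] F [ 0.5 -0.4 -1.8] op 0.0218 q [ 34.   7. -17.  -0. -66.  53.]
to [0.672, -0.09, 0.2] -92.6 -> [ 1.334 -1.115  0.158] [ 0.008 -0.002 -0.003]
```

View pics/w3.png

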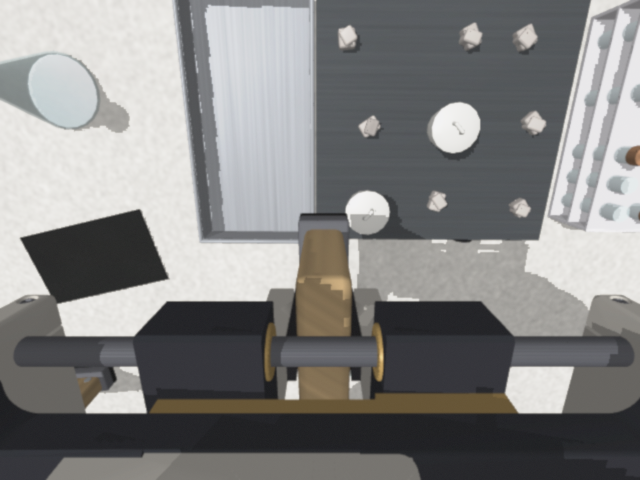

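```bash
python3 - <<'E'
from h import *
s=pickle.load(open("w3.pkl","rb"))
for n,p in dict(A=(520,207),B=(534,122),C=(525,37),D=(471,36),E=(437,201),F=(370,127),G=(347,37)).items(): print(n,onz(s,*p,.057)[:2].round(4))
for n,p in dict(c1=(456,128),c2=(367,212)).items(): print(n,onz(s,*p,.096)[:2].round(4))
P=[onz(s,*p,.05)[:2] for p in ((540,240),(588,0),(316,0),(314,235),(360,240))]; print(np.round(P,4))
print("y-edge yaw",np.degrees(np.arctan2(*(P[1]-P[0])[::-1])),np.degrees(np.arctan2(*(P[2]-P[3])[::-1])),np.degrees(np.arctan2(*(P[0]-P[4])[::-1])))
print("tray inner/outer",[onz(s,*p,.034)[:2].round(4) for p in ((203,241),(300,241),(177,0))])
print("foot tip px", [proj(s,x) for x in ((.551,.118-.015,.2247-.0535),(.551,.118+.015,.2247-.0535),(.551,.133,.2247-.0315))])
E
```

```text
A [ 0.5213 -0.0742]
B [ 0.5993 -0.0766]
C [ 0.6676 -0.0593]
D [ 0.6706 -0.0139]
E [0.5314 0.0071]
F [0.6025 0.0715]
G [0.6751 0.0903]
c1 [0.598 0.008]
c2 [0.533  0.0798]
[[ 0.4838 -0.1034]
 [ 0.6937 -0.112 ]
 [ 0.705   0.1148]
 [ 0.501   0.1285]
 [ 0.4933  0.0816]]
y-edge yaw -2.344354047357867 -3.8579375774826827 -92.93130121426617
tray inner/outer [array([0.4957, 0.249 ]), array([0.4903, 0.1447]), array([0.7161, 0.236 ])]
foot tip px [(np.float64(344.8310759849067), np.float64(212.50121567157288)), (np.float64(297.73162036952897), np.float64(214.8517463732073)), (np.float64(295.0598716395209), np.float64(223.66477464196524))]
```

The wrist view confirms the two-view positions to 1–4 mm. Chips are at (347,37), (370,127), (471,36), (525,37), (534,122), (437,201) and (520,207); lids are at (456,128) and (367,212). Plan:
1. Sweep the far lane (C, D, G).
2. Sweep F.
3. Pull E back past crucible 2.
4. Push A, E and B across to the far lane and sweep them off.

Request:
drive_tool:
  moves:
    - [0.2,-0.2,0,0,0,0]
    - [0.45,-0.4,0,0,0,0]
    - [0.7,-0.56,0,0,0,0]
    - [0.7,-0.56,0,0,0,0]

```text
clock: 4.3
tool_pos: [0.5954, 0.0077, 0.2228]
orientation: [179.5, -0.2, -92.8]
force: [-0.3, 0.7, -2.9]
opening: 0.0217
```

Request:
drive_tool:
  moves:
    - [0.2,-0.2,0.05,0,0,0]
    - [0.45,-0.38,0.1,0,0,0]
    - [0.66,-0.52,0.1,0,0,0]
    - [0.66,-0.52,0.1,0,0,0]
    - [0.66,-0.52,0.1,0,0,0]

```text
clock: 4.8
tool_pos: [0.6682, -0.0945, 0.2057]
orientation: [179.3, -0.2, -92.9]
force: [0.0, -0.3, -1.8]
opening: 0.0218
```

```bash
python3 - <<'E'
from h import *
st(); to([.668,-.09,.106],-92.7)
E
```

```text
t 4.8 [ 0.6682 -0.0945  0.2057] [179.32  -0.18 -92.87] F [ 0.  -0.3 -1.8] op 0.0218 q [  8.  22.  -0.   0. -69.  79.]
to [0.668, -0.09, 0.106] -92.7 -> [-0.032 -0.005  0.664] [ 0.011 -0.003 -0.003]
```

Request:
drive_tool:
  moves:
    - [-0.02,-0.01,0.15,0.01,0,0]
    - [-0.02,-0.01,0.35,0.01,0,0]
    - [-0.02,-0.01,0.55,0.01,0,0]
    - [-0.02,-0.01,0.64,0.01,0,0]
    - [-0.02,-0.01,0.66,0.01,0,0]
    - [-0.02,-0.01,0.66,0.01,0,0]

```text
clock: 5.4
tool_pos: [0.6691, -0.091, 0.1073]
orientation: [180.0, -0.2, -92.8]
force: [-0.6, 0.5, -0.4]
opening: 0.0219
```

```bash
python3 - <<'E'
from h import *
from plant import vision
st(); to([.672,.02,.106],-92.7)
for n in("wrist","side"):
  s=vision.snapshot(n); cv2.imwrite(f"pics/{n}4.png",s["pixels"][:,:,::-1])
  if n=="side": crop(s,210,120,370,280,3.7,"pics/side4.png")
E
```

```text
t 5.4 [ 0.6691 -0.091   0.1073] [179.95  -0.19 -92.79] F [-0.6  0.5 -0.4] op 0.0219 q [  9.  26.  -8.   0. -57.  78.]
to [0.672, 0.02, 0.106] -92.7 -> [-0.74   0.017  0.006] [ 0.001 -0.003 -0.001]
```

View pics/wrist4.png

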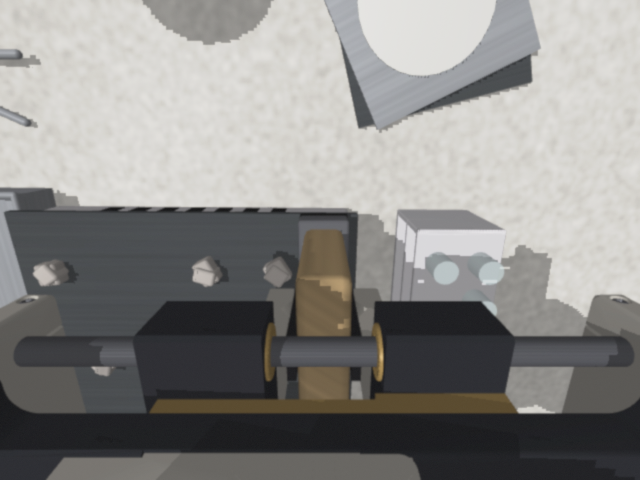

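View pics/side4.png

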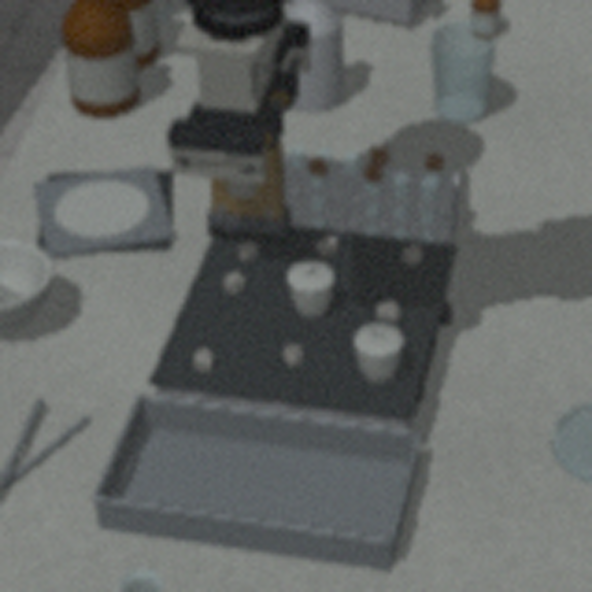

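Request:
drive_tool:
  moves:
    - [-0.07,0,0.005,0,0,0]
    - [-0.14,0,0.005,0,0,0]
    - [-0.21,0,0.005,0,0,0]
    - [-0.28,0,0.005,0,0,0]
    - [-0.35,0,0.005,0,0,0]
    - [-0.42,0,0.005,0,0,0]
    - [-0.49,0,0.005,0,0,0]
    - [-0.56,0,0.005,0,0,0]

```text
clock: 6.3
tool_pos: [0.6739, -0.0065, 0.1074]
orientation: [-179.9, -0.2, -92.8]
force: [0.9, -0.5, -1.3]
opening: 0.022
```

```bash
python3 - <<'E'
from h import *
from plant import vision
st(); to([.6775,.135,.106],-92.7)
s=vision.snapshot("wrist"); cv2.imwrite(f"pics/w5.png",s["pixels"][:,:,::-1])
E
```

```text
t 6.3 [ 0.6739 -0.0065  0.1074] [-1.7994e+02 -1.7000e-01 -9.2820e+01] F [ 0.9 -0.5 -1.3] op 0.022 q [ 16.  26.  -8.   0. -56.  71.]
to [0.6775, 0.135, 0.106] -92.7 -> [-0.944  0.022  0.006] [-0.001 -0.003 -0.002]
```

View pics/w5.png

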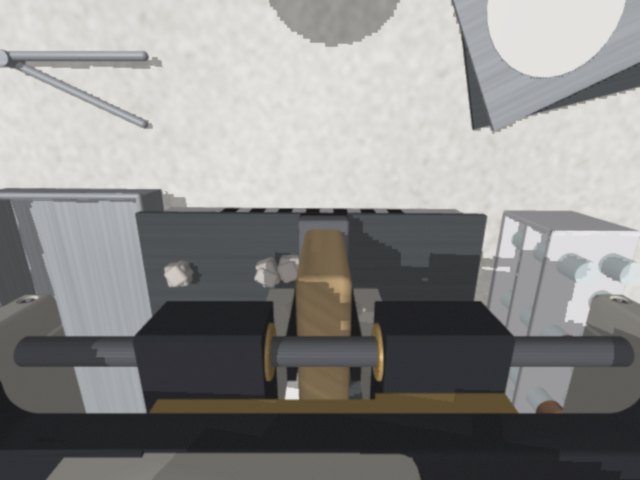

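Chips at (265,272) and (288,268) are riding at the blade's face. Carry on.

Request:
drive_tool:
  moves:
    - [-0.07,0,0.005,0,0,0]
    - [-0.14,0.005,0.005,0,0,0]
    - [-0.21,0.005,0.005,0,0,0]
    - [-0.28,0.005,0.005,0,0,0]
    - [-0.35,0.01,0.005,0,0,0]
    - [-0.42,0.01,0.005,0,0,0]
    - [-0.49,0.01,0.005,0,0,0]
    - [-0.56,0.01,0.005,0,0,0]

```text
clock: 7.15
tool_pos: [0.6767, 0.0797, 0.1064]
orientation: [-179.9, -0.2, -92.8]
force: [0.6, -1.1, -1.5]
opening: 0.022
```

Request:
drive_tool:
  moves:
    - [-0.07,0,0,0,0,0]
    - [-0.14,0,0,0,0,0]
    - [-0.21,0,0,0,0,0]
    - [-0.28,0,0,0,0,0]
    - [-0.36,0,0,0,0,0]
    - [-0.42,0,0,0,0,0]
    - [-0.42,0,0,0,0,0]

```text
clock: 7.85
tool_pos: [0.6799, 0.144, 0.1061]
orientation: [-179.9, -0.1, -92.7]
force: [0.1, -0.0, -2.1]
opening: 0.022
```

```bash
python3 - <<'E'
from h import *
from plant import vision
st(); to([.615,.135,.18],-92.7)
s=vision.snapshot("wrist"); cv2.imwrite(f"pics/w6.png",s["pixels"][:,:,::-1])
E
```

```text
t 7.85 [0.6799 0.144  0.1061] [-1.7991e+02 -1.5000e-01 -9.2700e+01] F [ 0.1 -0.  -2.1] op 0.022 q [ 28.  27.  -5.   0. -57.  59.]
to [0.615, 0.135, 0.18] -92.7 -> [ 0.082  0.429 -0.493] [-0.002 -0.002 -0.   ]
```

View pics/w6.png

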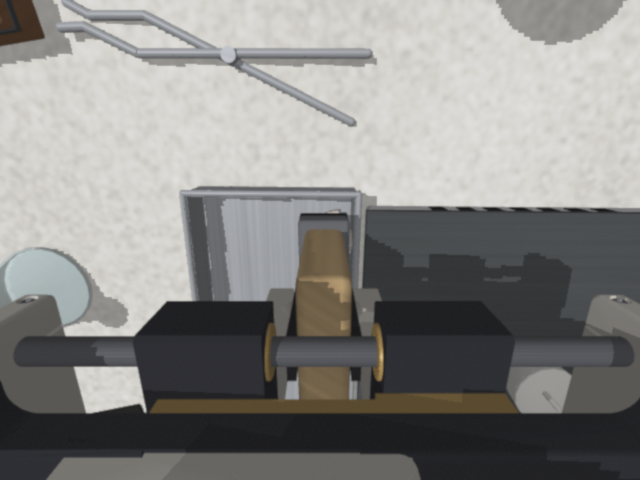

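The far lane is clear. I lift, move over F and look.

Request:
drive_tool:
  moves:
    - [0,0,-0.25,0,0,0]
    - [0.1,0.1,-0.5,0,0,0]
    - [0.35,0.28,-0.62,0,0,0]
    - [0.6,0.4,-0.62,0,0,0]
    - [0.68,0.43,-0.62,0,0,0]
    - [0.68,0.43,-0.62,0,0,0]

```text
clock: 8.5
tool_pos: [0.6095, 0.0427, 0.2001]
orientation: [-179.9, -0.1, -92.9]
force: [0.2, 0.5, -0.4]
opening: 0.0225
```

```bash
python3 - <<'E'
from h import *
from plant import vision
st(); to([.612,.0435,.106],-92.7)
s=vision.snapshot("wrist"); cv2.imwrite(f"pics/w7.png",s["pixels"][:,:,::-1]); pickle.dump(s,open("w7.pkl","wb"))
s=vision.snapshot("side"); crop(s,210,120,370,280,3.7,"pics/side7.png"); pickle.dump(s,open("s7.pkl","wb"))
E
```

```text
t 8.5 [0.6095 0.0427 0.2001] [-1.7988e+02 -1.4000e-01 -9.2860e+01] F [ 0.2  0.5 -0.4] op 0.0225 q [ 22.  16. -10.   0. -64.  65.]
to [0.612, 0.0435, 0.106] -92.7 -> [-0.008 -0.015  0.627] [-0.002 -0.002 -0.003]
```

View pics/w7.png

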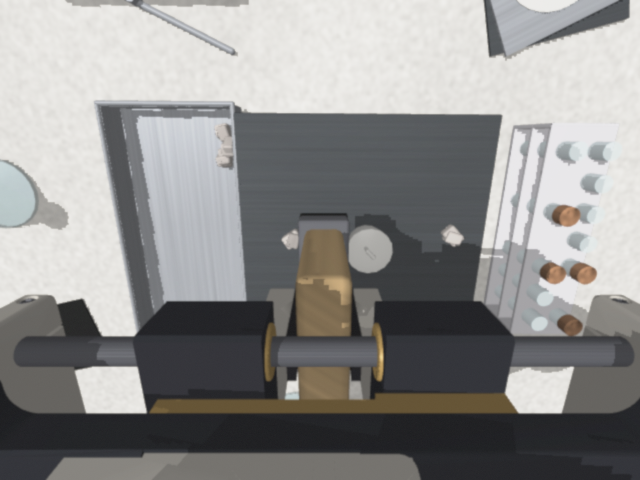

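View pics/side7.png

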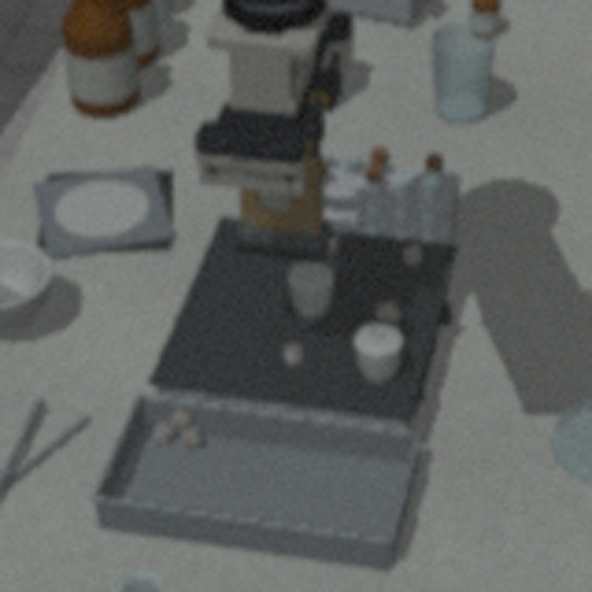

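The three far-lane chips lie in the tray, at (225,130–160) in the wrist view and (160–195,415–440) in the side crop. Now I re-measure F and crucible 1.

```bash
python3 - <<'E'
from h import *
s=pickle.load(open("w7.pkl","rb"))
crop(s,240,180,420,300,4.4,"pics/w7c.png")
print("F",onz(s,291,240,.057),"F right edge",onz(s,299,240,.055),"c1",onz(s,371,249,.096),"c1 left",onz(s,348,249,.096),"B",onz(s,452,236,.057))
E
```

```text
F [0.60277054 0.07327395 0.057     ] F right edge [0.60178048 0.0660295  0.055     ] c1 [0.60334827 0.00430232 0.096     ] c1 left [0.6043344  0.02305297 0.096     ] B [ 0.59881139 -0.07601945  0.057     ]
```

View pics/w7c.png

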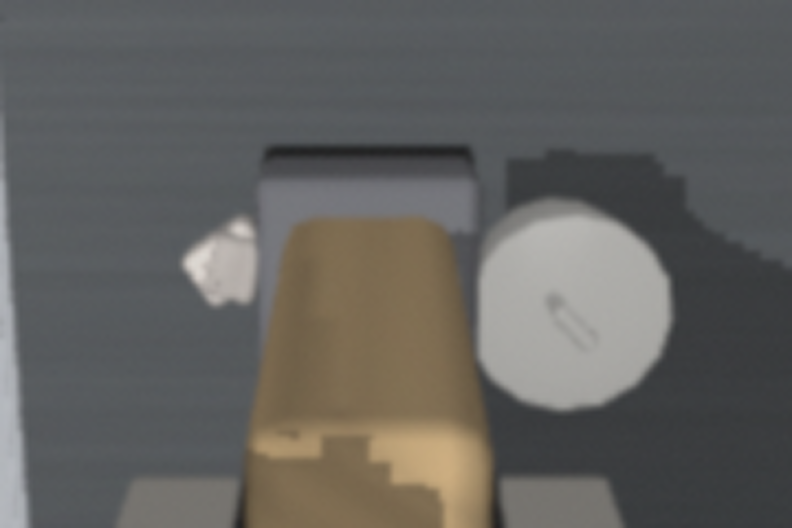

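Request:
drive_tool:
  moves:
    - [-0.02,-0.03,0.02,0,0,0]
    - [-0.02,-0.03,0.15,0,0,0]
    - [-0.02,-0.03,0.3,0,0,0]
    - [-0.02,-0.03,0.4,0,0,0]
    - [-0.02,-0.03,0.4,0,0,0]

```text
clock: 9.1
tool_pos: [0.6144, 0.0476, 0.136]
orientation: [179.8, -0.3, -92.7]
force: [0.0, 0.1, -2.9]
opening: 0.0221
```

```bash
python3 - <<'E'
from h import *
from plant import vision
st(); to([.614,.0455,.106],-92.7)
s=vision.snapshot("wrist"); crop(s,200,120,460,310,3,"pics/w8.png")
E
```

```text
t 9.1 [0.6144 0.0476 0.136 ] [179.81  -0.25 -92.74] F [ 0.   0.1 -2.9] op 0.0221 q [ 23.  19. -14.   0. -57.  65.]
to [0.614, 0.0455, 0.106] -92.7 -> [0.013 0.001 0.2  ] [ 0.003 -0.004 -0.001]
```

View pics/w8.png

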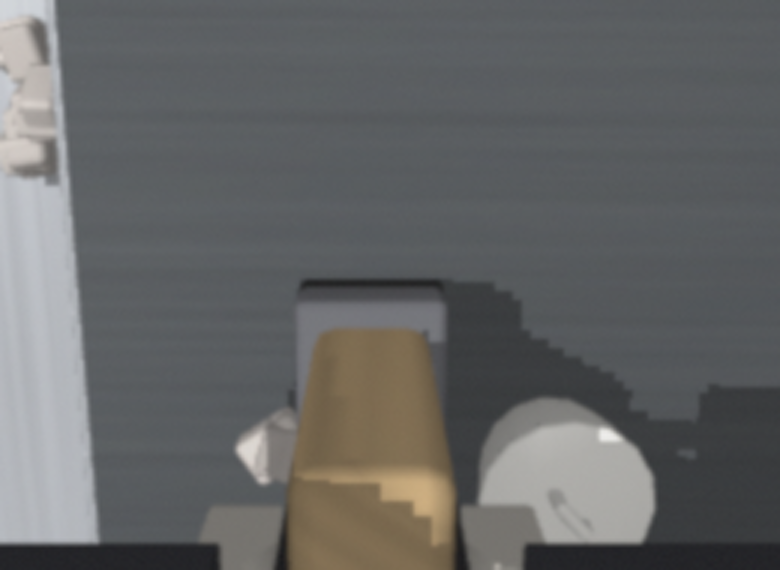

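Request:
drive_tool:
  moves:
    - [0.02,0,0.05,0,0,0]
    - [0.02,0,0.1,0,0,0]
    - [0.02,0,0.15,0,0,0]
    - [0.02,0,0.2,0,0,0]
    - [0.02,0,0.2,0,0,0]

```text
clock: 9.65
tool_pos: [0.6144, 0.0443, 0.1065]
orientation: [179.8, -0.3, -92.7]
force: [-0.4, 0.1, -2.0]
opening: 0.0219
```

```bash
python3 - <<'E'
from h import *
from plant import vision
st(); to([.619,.135,.106],-92.7)
s=vision.snapshot("wrist"); crop(s,200,120,460,310,3,"pics/w9.png")
s=vision.snapshot("scene"); crop(s,200,200,380,320,4.4,"pics/sc9.png")
E
```

```text
t 9.65 [0.6144 0.0443 0.1065] [179.83  -0.26 -92.74] F [-0.4  0.1 -2. ] op 0.0219 q [ 22.  21. -16.   0. -54.  65.]
to [0.619, 0.135, 0.106] -92.7 -> [-0.605 -0.002  0.   ] [ 0.003 -0.004 -0.001]
```

View pics/w9.png

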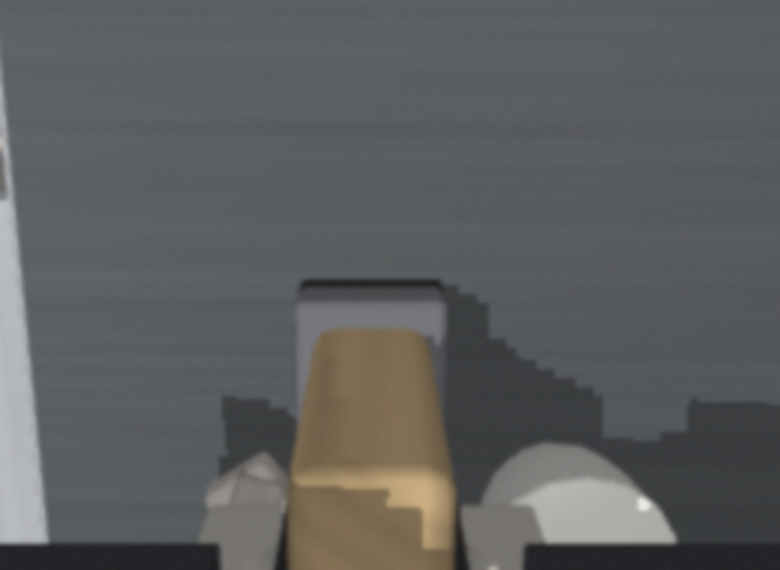

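View pics/sc9.png

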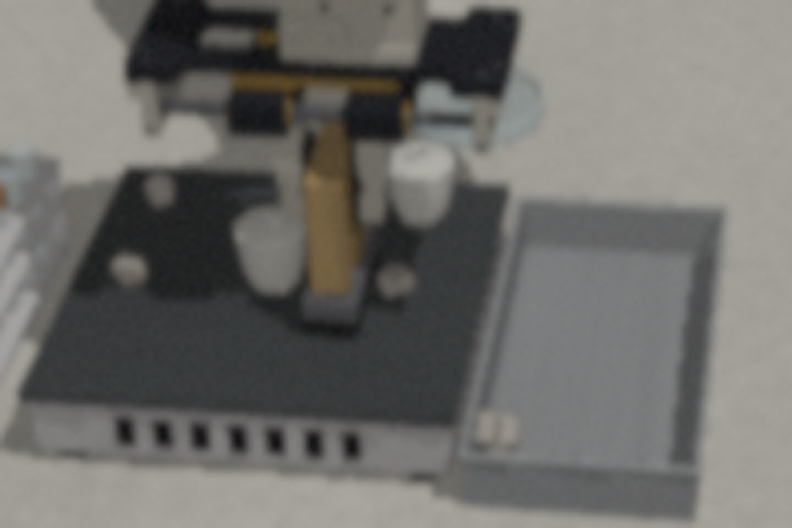

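The foot is down between crucible 1 and the chip, touching neither. Sweep F.

Request:
drive_tool:
  moves:
    - [-0.06,0,0,0,0,0]
    - [-0.13,0,0,0,0,0]
    - [-0.2,0,0,0,0,0]
    - [-0.27,0,0,0,0,0]
    - [-0.34,0,0,0,0,0]
    - [-0.42,0,0,0,0,0]
    - [-0.5,0,0,0,0,0]
    - [-0.58,0,0,0,0,0]

```text
clock: 10.55
tool_pos: [0.6193, 0.1325, 0.1073]
orientation: [179.9, -0.2, -92.7]
force: [-0.7, 0.3, -1.8]
opening: 0.0216
```

Request:
drive_tool:
  moves:
    - [-0.07,0,0,0,0,0]
    - [-0.12,0,0,0,0,0]
    - [-0.12,0,0,0,0,0]
    - [-0.12,0,-0.2,0,0,0]
    - [-0.12,0,-0.45,0,0,0]
    - [-0.12,0.1,-0.62,0,0,0]
    - [-0.12,0.1,-0.62,0,0,0]

```text
clock: 11.25
tool_pos: [0.6063, 0.152, 0.2049]
orientation: [-179.7, -0.1, -92.7]
force: [-0.5, -0.4, -1.2]
opening: 0.0219
```

```bash
python3 - <<'E'
from h import *
from plant import vision
st(); to([.512,.032,.20],-92.7)
s=vision.snapshot("wrist"); cv2.imwrite("pics/w10.png",s["pixels"][:,:,::-1]); pickle.dump(s,open("w10.pkl","wb"))
E
```

```text
t 11.25 [0.6063 0.152  0.2049] [-1.7972e+02 -6.0000e-02 -9.2700e+01] F [-0.5 -0.4 -1.2] op 0.0219 q [ 32.  17.  -8.   0. -65.  55.]
to [0.512, 0.032, 0.2] -92.7 -> [0.828 0.591 0.031] [-0.005 -0.001  0.   ]
```

View pics/w10.png

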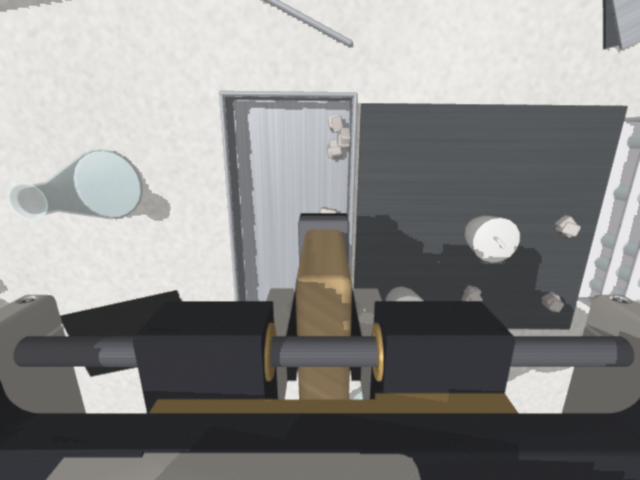

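F has dropped into the tray, seen at (328,211), and both crucibles are unmoved. Next is E, with the foot going in between E and crucible 2.

Request:
drive_tool:
  moves:
    - [0.2,0.13,0,0,0,0]
    - [0.45,0.3,0,0,0,0]
    - [0.7,0.46,0,0,0,0]
    - [0.8,0.52,0.03,0,0,0]
    - [0.8,0.52,0.03,0,0,0]
    - [0.8,0.52,0.03,0,0,0]

```text
clock: 11.9
tool_pos: [0.5223, 0.0352, 0.1976]
orientation: [-179.9, -0.1, -92.8]
force: [0.8, 0.0, -1.3]
opening: 0.0219
```

```bash
python3 - <<'E'
from h import *
from plant import vision
st(); to([.522,.036,.106],-92.7)
s=vision.snapshot("wrist"); cv2.imwrite("pics/w11.png",s["pixels"][:,:,::-1]); pickle.dump(s,open("w11.pkl","wb"))
s=vision.snapshot("side"); crop(s,210,120,370,280,3.7,"pics/side11.png")
E
```

```text
t 11.9 [0.5223 0.0352 0.1976] [-1.799e+02 -1.200e-01 -9.276e+01] F [ 0.8  0.  -1.3] op 0.0219 q [ 25.   7. -21.   0. -62.  62.]
to [0.522, 0.036, 0.106] -92.7 -> [-0.006  0.003  0.611] [-0.002 -0.002 -0.001]
```

View pics/w11.png

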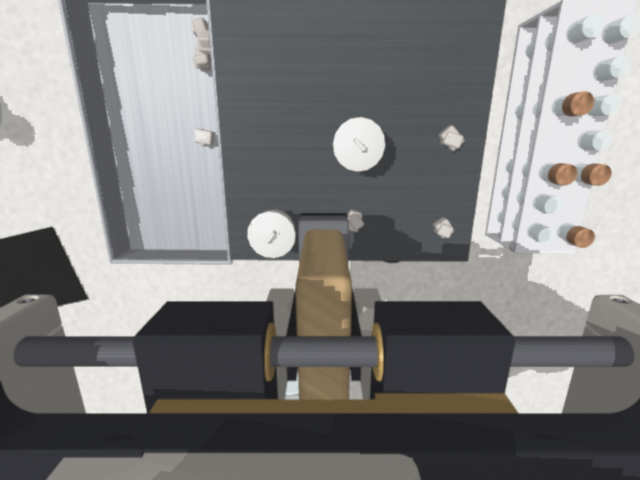

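View pics/side11.png

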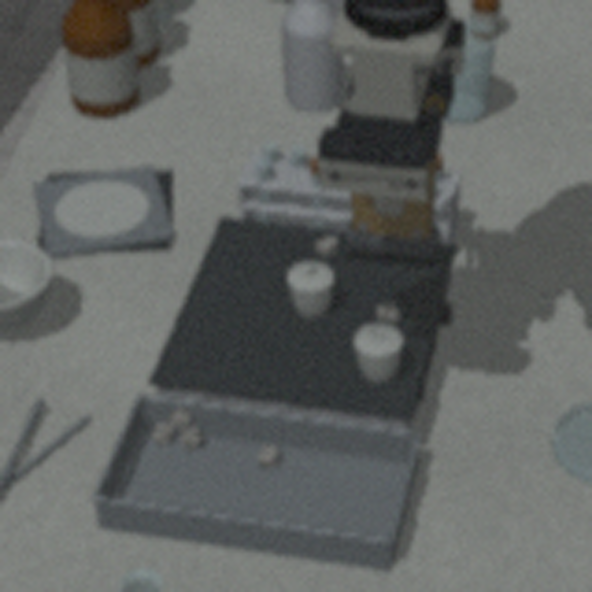

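Four chips are in the tray. E is at (355,220) and lid 2 at (272,234).

```bash
python3 - <<'E'
from h import *
s=pickle.load(open("w11.pkl","rb"))
print("E",onz(s,356,220,.057),"left edge",onz(s,346,218,.055),"c2",onz(s,272,234,.096),"edge",onz(s,296,234,.096),"A",onz(s,444,229,.057),"B",onz(s,452,138,.057),"c1",onz(s,359,145,.096))
E
```

```text
E [0.53205992 0.00534698 0.057     ] left edge [0.53389418 0.01421423 0.055     ] c2 [0.53359938 0.07590172 0.096     ] edge [0.53263042 0.05681148 0.096     ] A [ 0.51955932 -0.07475584  0.057     ] B [ 0.59883305 -0.07687996  0.057     ] c1 [0.59820132 0.00543367 0.096     ]
```

Request:
drive_tool:
  moves:
    - [0,0,0.12,0,0,0]
    - [0,0,0.27,0,0,0]
    - [0,0,0.42,0,0,0]
    - [0,0,0.55,0,0,0]
    - [0,0,0.61,0,0,0]
    - [0,0,0.61,0,0,0]

```text
clock: 12.6
tool_pos: [0.5231, 0.0362, 0.1052]
orientation: [-180.0, -0.2, -92.7]
force: [0.3, 0.3, -1.1]
opening: 0.0217
```

```bash
python3 - <<'E'
from h import *
from plant import vision
st(); to([.519,-.028,.106],-92.7)
s=vision.snapshot("wrist"); cv2.imwrite("pics/w12.png",s["pixels"][:,:,::-1])
E
```

```text
t 12.6 [0.5231 0.0362 0.1052] [-179.99   -0.19  -92.66] F [ 0.3  0.3 -1.1] op 0.0217 q [ 26.  13. -28.   0. -49.  62.]
to [0.519, -0.028, 0.106] -92.7 -> [ 0.429  0.007 -0.004] [-0.    -0.003  0.001]
```

View pics/w12.png

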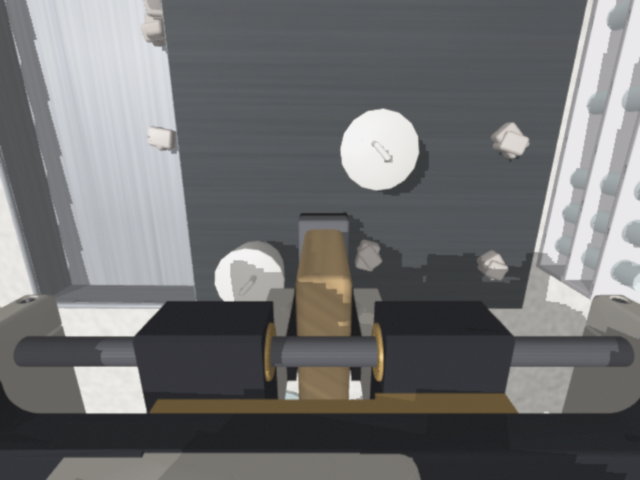

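Request:
drive_tool:
  moves:
    - [0.06,0,0,0,0,0]
    - [0.12,0,0,0,0,0]
    - [0.18,0,0,0,0,0]
    - [0.25,0,0,0,0,0]
    - [0.32,0,0,0,0,0]
    - [0.38,0,0,0,0,0]
    - [0.42,0,0,0,0,0]
    - [0.42,0,0,0,0,0]

```text
clock: 13.45
tool_pos: [0.5203, -0.0276, 0.1062]
orientation: [-179.9, -0.2, -92.7]
force: [-0.5, -0.3, -2.1]
opening: 0.0218
```

```bash
python3 - <<'E'
from h import *
from plant import vision
st(); to([.49,-.06,.2],-182.7)
s=vision.snapshot("wrist"); cv2.imwrite("pics/w13.png",s["pixels"][:,:,::-1]); pickle.dump(s,open("w13.pkl","wb"))
E
```

```text
t 13.45 [ 0.5203 -0.0276  0.1062] [-1.7994e+02 -1.6000e-01 -9.2720e+01] F [-0.5 -0.3 -2.1] op 0.0218 q [ 19.  13. -28.   0. -49.  68.]
to [0.49, -0.06, 0.2] -182.7 -> [ 0.227  0.191 -0.625] [-3.0e-03 -1.0e-03  1.5e+00]
```

View pics/w13.png

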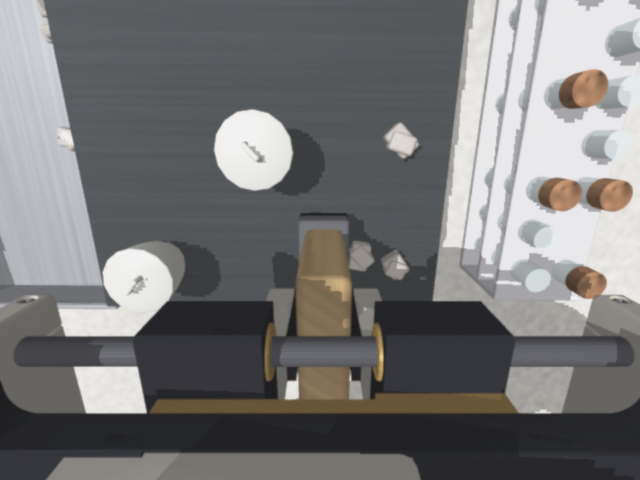

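Request:
drive_tool:
  moves:
    - [0,0,-0.25,0,0,0]
    - [0,0,-0.5,0,0,0]
    - [0.05,0.05,-0.62,0,0,0.13]
    - [0.1,0.1,-0.62,0,0,0.27]
    - [0.15,0.15,-0.62,0,0,0.41]
    - [0.2,0.19,-0.62,0,0,0.55]
    - [0.23,0.19,-0.62,0,0,0.69]
    - [0.23,0.19,-0.62,0,0,0.83]

```text
clock: 14.3
tool_pos: [0.49, -0.0601, 0.1993]
orientation: [-179.8, -0.0, -142.9]
force: [0.2, 0.3, -1.4]
opening: 0.0217
```

```bash
python3 - <<'E'
from h import *
s=pickle.load(open("w13.pkl","rb"))
print("E",onz(s,361,255,.057),"A",onz(s,396,264,.057),"B",onz(s,402,140,.057),"c1",onz(s,254,150,.096),"c2",onz(s,139,285,.096))
st(); to([.490,-.064,.2],-182.7)
E
```

```text
E [ 0.52909976 -0.05214555  0.057     ] A [ 0.52168954 -0.07494619  0.057     ] B [ 0.59927037 -0.07722401  0.057     ] c1 [0.599027   0.00219024 0.096     ] c2 [0.53199082 0.0721655  0.096     ]
t 14.3 [ 0.49   -0.0601  0.1993] [-1.7983e+02 -4.0000e-02 -1.4286e+02] F [ 0.2  0.3 -1.4] op 0.0217 q [ 16.   4. -24.   0. -61.  21.]
to [0.49, -0.064, 0.2] -182.7 -> [ 0.016 -0.021 -0.004] [-0.003  0.     0.664]
```

Request:
drive_tool:
  moves:
    - [0.01,-0.02,0,0,0,0.13]
    - [0.01,-0.02,0,0,0,0.27]
    - [0.01,-0.02,0,0,0,0.41]
    - [0.01,-0.02,0,0,0,0.55]
    - [0.01,-0.02,0,0,0,0.66]
    - [0.01,-0.02,0,0,0,0.66]
    - [0.01,-0.02,0,0,0,0.66]

```text
clock: 15.0
tool_pos: [0.4906, -0.0631, 0.1993]
orientation: [-179.9, 0.1, 177.8]
force: [0.2, -0.5, -1.4]
opening: 0.0221
```

```bash
python3 - <<'E'
from h import *
from plant import vision
st(); to([.490,-.064,.106],-182.7)
s=vision.snapshot("wrist"); cv2.imwrite("pics/w14.png",s["pixels"][:,:,::-1]); pickle.dump(s,open("w14.pkl","wb"))
E
```

```text
t 15.0 [ 0.4906 -0.0631  0.1993] [-1.7985e+02  8.0000e-02  1.7777e+02] F [ 0.2 -0.5 -1.4] op 0.0221 q [ 16.   5. -24.   0. -61. -18.]
to [0.49, -0.064, 0.106] -182.7 -> [ 0.005 -0.004  0.622] [-0.002  0.001  0.008]
```

View pics/w14.png

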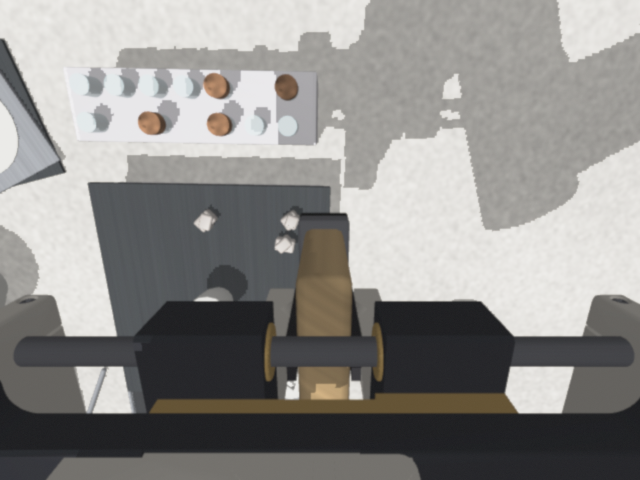

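Request:
drive_tool:
  moves:
    - [0,0,0.12,0,0,0]
    - [0,0,0.27,0,0,0]
    - [0,0,0.42,0,0,0]
    - [0,0,0.55,0,0,0]
    - [0,0,0.62,0,0,0]
    - [0,0,0.62,0,0,0]

```text
clock: 15.65
tool_pos: [0.4899, -0.0636, 0.1052]
orientation: [-179.8, -0.1, 177.8]
force: [-0.4, -0.4, -1.7]
opening: 0.0217
```

```bash
python3 - <<'E'
from h import *
from plant import vision
st(); to([.57,-.067,.106],-182.7)
s=vision.snapshot("wrist"); cv2.imwrite("pics/w15.png",s["pixels"][:,:,::-1]); pickle.dump(s,open("w15.pkl","wb"))
E
```

```text
t 15.65 [ 0.4899 -0.0636  0.1052] [-1.7981e+02 -7.0000e-02  1.7782e+02] F [-0.4 -0.4 -1.7] op 0.0217 q [ 16.  10. -31.   0. -49. -18.]
to [0.57, -0.067, 0.106] -182.7 -> [-0.534 -0.002 -0.006] [-0.003 -0.001  0.009]
```

View pics/w15.png

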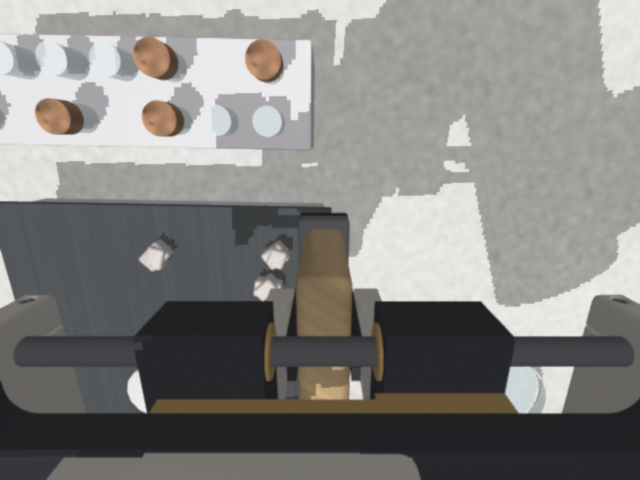

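Request:
drive_tool:
  moves:
    - [-0.06,0,0,0,0,0]
    - [-0.12,0,0,0,0,0]
    - [-0.18,0,0,0,0,0]
    - [-0.25,0,0,0,0,0]
    - [-0.32,0,0,0,0,0]
    - [-0.38,0,0,0,0,0]
    - [-0.44,0,0,0,0,0]
    - [-0.5,0,0,0,0,0]

```text
clock: 16.5
tool_pos: [0.5663, -0.0665, 0.1061]
orientation: [-179.8, 0.0, 177.8]
force: [1.2, 0.4, -1.7]
opening: 0.0213
```

```bash
python3 - <<'E'
from h import *
from plant import vision
st(); to([.629,-.069,.106],-182.7)
s=vision.snapshot("wrist"); cv2.imwrite("pics/w16.png",s["pixels"][:,:,::-1]); pickle.dump(s,open("w16.pkl","wb"))
E
```

```text
t 16.5 [ 0.5663 -0.0665  0.1061] [-1.7982e+02  1.0000e-02  1.7781e+02] F [ 1.2  0.4 -1.7] op 0.0213 q [ 13.  17. -22.   0. -51. -15.]
to [0.629, -0.069, 0.106] -182.7 -> [-0.418 -0.001  0.001] [-0.003  0.     0.008]
```

View pics/w16.png

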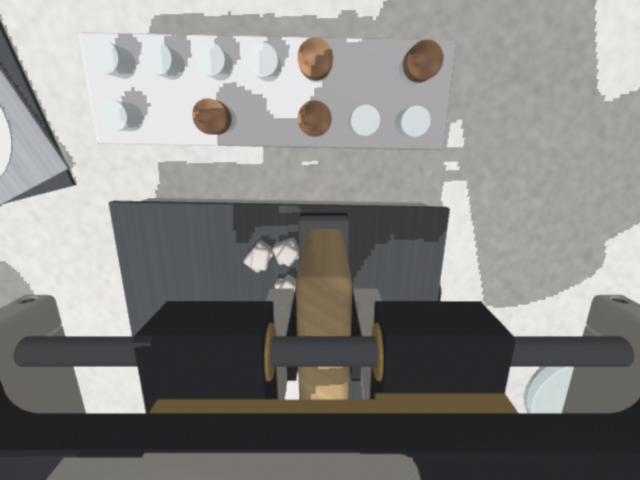

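A, E and B are riding in front of the blade at (285,252), (285,283) and (258,256). Continue.

Request:
drive_tool:
  moves:
    - [-0.06,0,0,0,0,0]
    - [-0.12,0,0,0,0,0]
    - [-0.18,0,0,0,0,0]
    - [-0.25,0,0,0,0,0]
    - [-0.31,0,0,0,0,0]
    - [-0.36,0,0,0,0,0]
    - [-0.4,0,0,0,0,0]
    - [-0.41,0,0,0,0,0]

```text
clock: 17.35
tool_pos: [0.6299, -0.0688, 0.1061]
orientation: [-179.8, 0.1, 177.8]
force: [-0.5, -0.2, -1.2]
opening: 0.0216
```

Request:
drive_tool:
  moves:
    - [0.03,0,0,0,0,0]
    - [0.06,0,-0.02,0,0,0]
    - [0.06,0,-0.2,0,0,0]
    - [0.06,0,-0.45,0,0,0]
    - [0.06,0,-0.62,0,0,0]
    - [0.06,0,-0.62,0,0,0]

```text
clock: 17.95
tool_pos: [0.6225, -0.0681, 0.2043]
orientation: [-179.8, 0.5, 177.9]
force: [0.3, 0.6, -1.7]
opening: 0.0217
```

```bash
python3 - <<'E'
from h import *
from plant import vision
st(); to([.668,-.1,.2],-92.7)
s=vision.snapshot("wrist"); cv2.imwrite("pics/w17.png",s["pixels"][:,:,::-1]); pickle.dump(s,open("w17.pkl","wb"))
E
```

```text
t 17.95 [ 0.6225 -0.0681  0.2043] [-179.84    0.51  177.87] F [ 0.3  0.6 -1.7] op 0.0217 q [ 12.  17.  -8.   0. -65. -14.]
to [0.668, -0.1, 0.2] -92.7 -> [-0.311 -0.201  0.032] [-0.009  0.005 -1.49 ]
```

View pics/w17.png

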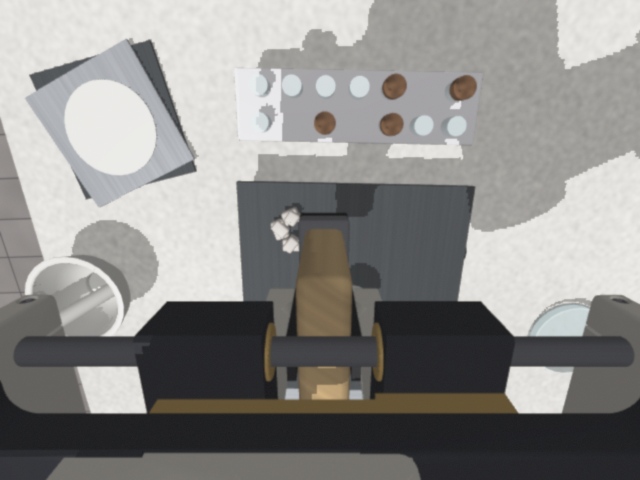

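```bash
python3 - <<'E'
from h import *
s=pickle.load(open("w17.pkl","rb"))
for p in ((291,216),(280,229),(291,243),(291,207),(270,230),(300,243)): print(p,onz(s,*p,.057).round(4))
print("plate corners",onz(s,237,182,.05),onz(s,475,186,.05))
E
```

```text
(291, 216) [ 0.6538 -0.0821  0.057 ]
(280, 229) [ 0.665  -0.0701  0.057 ]
(291, 243) [ 0.6556 -0.056   0.057 ]
(291, 207) [ 0.6533 -0.0905  0.057 ]
(270, 230) [ 0.6744 -0.0695  0.057 ]
(300, 243) [ 0.6471 -0.0557  0.057 ]
plate corners [ 0.7020081  -0.11415269  0.05      ] [ 0.48459186 -0.10234373  0.05      ]
```

Request:
drive_tool:
  moves:
    - [-0.04,-0.04,0.01,0,0,-0.13]
    - [-0.08,-0.08,0.02,0,0,-0.27]
    - [-0.13,-0.1,0.03,0,0,-0.41]
    - [-0.18,-0.14,0.03,0,0,-0.55]
    - [-0.24,-0.18,0.03,0,0,-0.69]
    - [-0.3,-0.2,0.03,0,0,-0.83]
    - [-0.31,-0.2,0.03,0,0,-0.96]

```text
clock: 18.7
tool_pos: [0.6661, -0.1, 0.1956]
orientation: [-179.8, -0.0, -124.3]
force: [-1.0, 0.1, -2.3]
opening: 0.0219
```

Request:
drive_tool:
  moves:
    - [0,0,0,0,0,-0.13]
    - [0,0,0,0,0,-0.27]
    - [0,0,0,0,0,-0.4]
    - [0,0,0,0,0,-0.5]
    - [0,0,0,0,0,-0.53]
    - [0,0,0,0,0,-0.53]

```text
clock: 19.3
tool_pos: [0.665, -0.0999, 0.1942]
orientation: [-180.0, -0.1, -92.4]
force: [0.3, 0.2, -2.3]
opening: 0.022
```

```bash
python3 - <<'E'
from h import *
from plant import vision
st(); to([.668,-.103,.106],-92.7)
s=vision.snapshot("wrist"); cv2.imwrite("pics/w18.png",s["pixels"][:,:,::-1]); pickle.dump(s,open("w18.pkl","wb"))
E
```

```text
t 19.3 [ 0.665  -0.0999  0.1942] [-1.7996e+02 -1.5000e-01 -9.2440e+01] F [ 0.3  0.2 -2.3] op 0.022 q [  8.  21.  -2.   0. -66.  79.]
to [0.668, -0.103, 0.106] -92.7 -> [ 0.018 -0.02   0.588] [-0.001 -0.002  0.004]
```

View pics/w18.png

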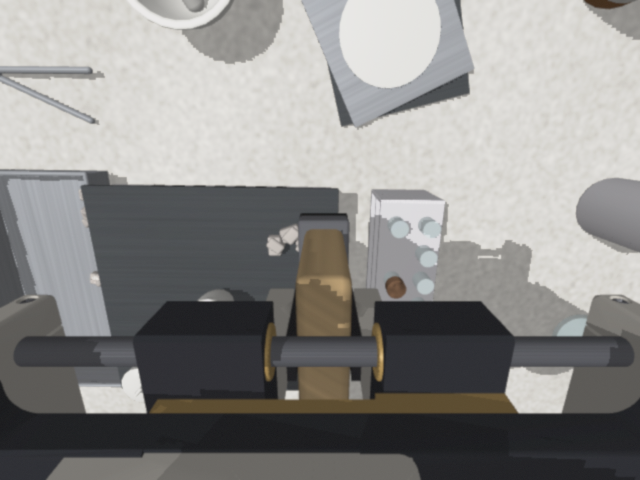

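The rearmost chip's back edge is near y=−0.0905. So I lower the foot at y=−0.110, which leaves about 20 mm to the rack.

Request:
drive_tool:
  moves:
    - [0.07,0,0.1,0,0,0]
    - [0.07,0,0.25,0,0,0]
    - [0.07,0,0.35,0,0,0]
    - [0.07,0,0.4,0,0,0]
    - [0.07,0,0.4,0,0,0]

```text
clock: 19.85
tool_pos: [0.6639, -0.1108, 0.1327]
orientation: [179.9, -0.2, -92.5]
force: [0.0, 0.2, -1.5]
opening: 0.0217
```

```bash
python3 - <<'E'
from h import *
from plant import vision
st(); to([.664,-.11,.106],-92.7)
s=vision.snapshot("wrist"); crop(s,160,150,420,320,3,"pics/w19.png")
E
```

```text
t 19.85 [ 0.6639 -0.1108  0.1327] [ 1.799e+02 -1.700e-01 -9.254e+01] F [ 0.   0.2 -1.5] op 0.0217 q [  7.  24.  -7.   0. -59.  80.]
to [0.664, -0.11, 0.106] -92.7 -> [-0.006 -0.001  0.178] [ 0.002 -0.003  0.003]
```

View pics/w19.png

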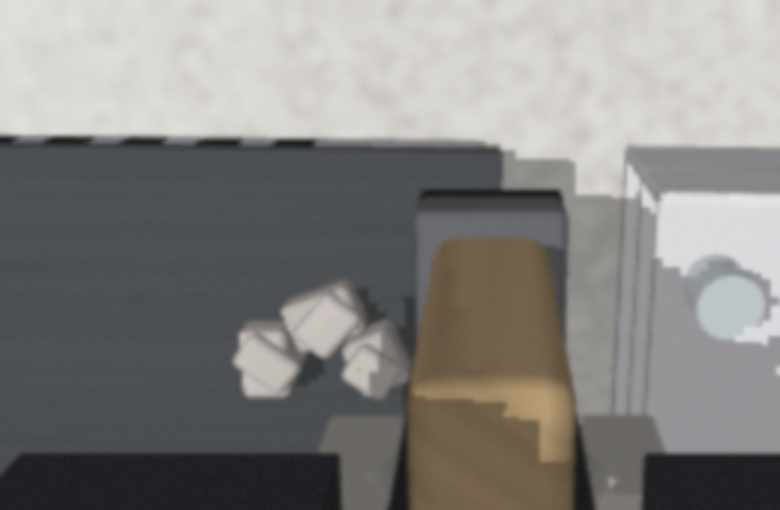

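The way down is clear. I descend, then sweep.

Request:
drive_tool:
  moves:
    - [0,0,0.06,0,0,0]
    - [0,0,0.12,0,0,0]
    - [0,0,0.17,0,0,0]
    - [0,0,0.18,0,0,0]
    - [0,0,0.18,0,0,0]

```text
clock: 20.4
tool_pos: [0.6644, -0.1108, 0.1065]
orientation: [180.0, -0.2, -92.5]
force: [-0.0, -0.3, -1.3]
opening: 0.0216
```

Request:
drive_tool:
  moves:
    - [-0.06,0,0,0,0,0]
    - [-0.12,0,0,0,0,0]
    - [-0.18,0,0,0,0,0]
    - [-0.25,0,0,0,0,0]
    - [-0.32,0,0,0,0,0]
    - [-0.38,0,0,0,0,0]
    - [-0.44,0,0,0,0,0]
    - [-0.5,0,0,0,0,0]

```text
clock: 21.2
tool_pos: [0.6678, -0.035, 0.1063]
orientation: [180.0, -0.2, -92.5]
force: [-0.9, 0.0, -1.8]
opening: 0.0219
```

```bash
python3 - <<'E'
from h import *
from plant import vision
st(); to([.674,.145,.106],-92.7)
s=vision.snapshot("wrist"); cv2.imwrite("pics/w20.png",s["pixels"][:,:,::-1])
E
```

```text
t 21.2 [ 0.6678 -0.035   0.1063] [179.96  -0.18 -92.5 ] F [-0.9  0.  -1.8] op 0.0219 q [ 14.  25.  -9.   0. -56.  74.]
to [0.674, 0.145, 0.106] -92.7 -> [-1.201  0.011 -0.002] [ 0.001 -0.003  0.003]
```

View pics/w20.png

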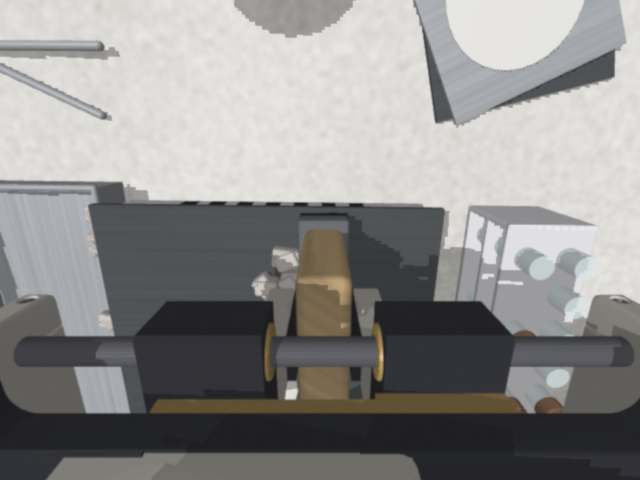

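Request:
drive_tool:
  moves:
    - [-0.06,0,0,0,0,0]
    - [-0.12,0,0,0,0,0]
    - [-0.18,0,0,0,0,0]
    - [-0.25,0,0,0,0,0]
    - [-0.32,0,0,0,0,0]
    - [-0.38,0,0,0,0,0]
    - [-0.45,0.005,0,0,0,0]
    - [-0.52,0.005,0,0,0,0]

```text
clock: 22.05
tool_pos: [0.6705, 0.0449, 0.1061]
orientation: [180.0, -0.2, -92.5]
force: [-0.3, 0.0, -1.4]
opening: 0.0218
```

```bash
python3 - <<'E'
from h import *
from plant import vision
st(); to([.674,.145,.106],-92.7)
s=vision.snapshot("wrist"); cv2.imwrite("pics/w21.png",s["pixels"][:,:,::-1])
E
```

```text
t 22.05 [0.6705 0.0449 0.1061] [ 1.7997e+02 -1.6000e-01 -9.2470e+01] F [-0.3  0.  -1.4] op 0.0218 q [ 20.  25.  -8.   0. -56.  67.]
to [0.674, 0.145, 0.106] -92.7 -> [-0.668  0.005 -0.001] [ 0.    -0.003  0.004]
```

View pics/w21.png

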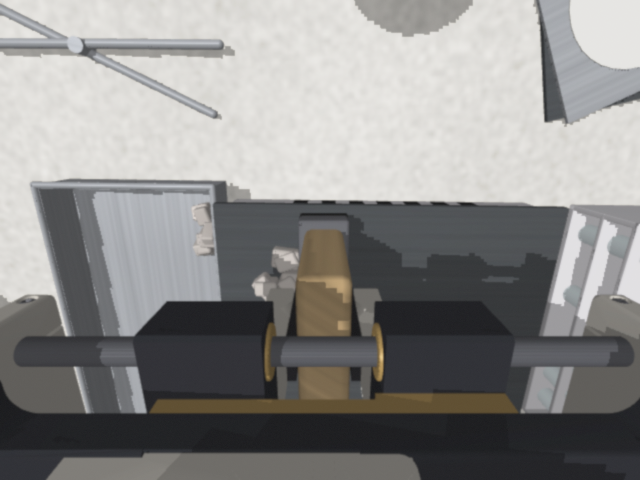

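The three chips are still in front of the blade, at (285,257), (265,283) and (288,282). I finish a little faster so they clear the rim and the chips already there.

Request:
drive_tool:
  moves:
    - [-0.08,0,0,0,0,0]
    - [-0.18,0,0,0,0,0]
    - [-0.3,0,0,0,0,0]
    - [-0.43,0,0,0,0,0]
    - [-0.56,0,0,0,0,0]
    - [-0.66,0,0,0,0,0]
    - [-0.69,0,0,0,0,0]
    - [-0.69,0,0,0,0,0]

```text
clock: 22.9
tool_pos: [0.675, 0.1508, 0.1056]
orientation: [180.0, -0.1, -92.3]
force: [-0.8, 0.5, -1.3]
opening: 0.0219
```

Request:
drive_tool:
  moves:
    - [0,0,-0.15,0,0,0]
    - [0,0,-0.35,0,0,0]
    - [-0.1,0.1,-0.6,0,0,0]
    - [-0.3,0.3,-0.7,0,0,0]
    - [-0.4,0.5,-0.7,0,0,0]
    - [-0.4,0.6,-0.7,0,0,0]
    - [-0.4,0.6,-0.7,0,0,0]

```text
clock: 23.6
tool_pos: [0.5859, 0.2146, 0.2113]
orientation: [180.0, -0.1, -92.3]
force: [0.2, -0.0, -0.9]
opening: 0.0215
```

```bash
python3 - <<'E'
from h import *
from plant import vision
st()
s=vision.snapshot("wrist"); cv2.imwrite("pics/w22.png",s["pixels"][:,:,::-1]); pickle.dump(s,open("w22.pkl","wb"))
s=vision.snapshot("side"); crop(s,210,120,370,280,3.7,"pics/side22.png")
E
```

```text
t 23.6 [0.5859 0.2146 0.2113] [ 1.800e+02 -1.100e-01 -9.229e+01] F [ 0.2 -0.  -0.9] op 0.0215 q [ 38.  16.  -7.   0. -66.  50.]
```

View pics/w22.png

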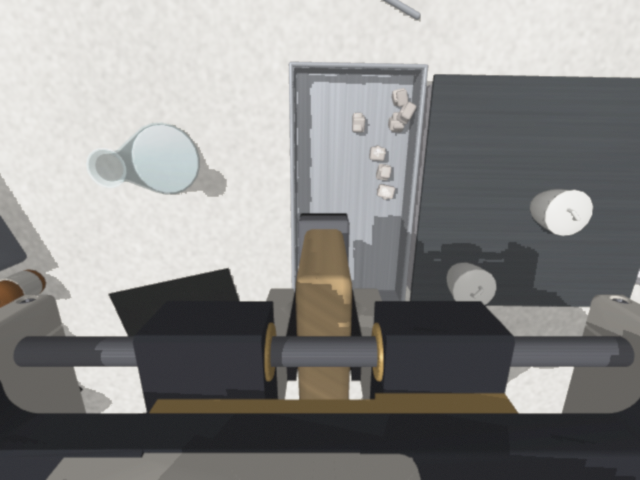

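View pics/side22.png

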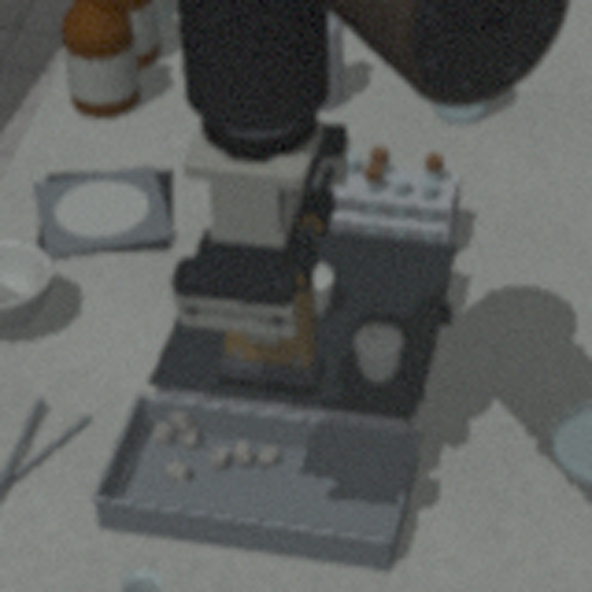

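All seven chips are in the tray: wrist view (401,97), (408,110), (397,123), (359,122), (377,153), (384,172) and (386,192). The plate holds only the two standing crucibles, (561,212) and (471,285). Back to the mat.

```bash
python3 - <<'E'
from h import *
s=pickle.load(open("w22.pkl","rb"))
print("flask base",onz(s,165,157,0.0)); st(); to([.4697,.3933,.19],-79.8)
E
```

```text
flask base [0.65506623 0.37918666 0.        ]
t 23.7 [0.5877 0.2143 0.211 ] [-1.7997e+02 -1.3000e-01 -9.2350e+01] F [-0.  -0.  -1.9] op 0.0216 q [ 38.  17.  -7.   0. -66.  50.]
to [0.4697, 0.3933, 0.19] -79.8 -> [-1.161  0.835  0.137] [-0.    -0.002 -0.209]
```

Request:
drive_tool:
  moves:
    - [-0.15,0.1,0.01,0,0,-0.03]
    - [-0.4,0.25,0.03,0,0,-0.06]
    - [-0.6,0.42,0.05,0,0,-0.12]
    - [-0.6,0.42,0.05,0,0,-0.12]

```text
clock: 24.1
tool_pos: [0.5272, 0.3091, 0.2024]
orientation: [180.0, -0.1, -84.9]
force: [0.7, -0.2, -1.8]
opening: 0.0218
```

```bash
python3 - <<'E'
from h import *
st(); to([.4697,.3933,.19],-79.8)
E
```

```text
t 24.1 [0.5272 0.3091 0.2024] [ 1.7996e+02 -1.4000e-01 -8.4920e+01] F [ 0.7 -0.2 -1.8] op 0.0218 q [ 49.  16. -10.   0. -65.  46.]
to [0.4697, 0.3933, 0.19] -79.8 -> [-0.593  0.332  0.082] [ 0.001 -0.002 -0.085]
```

Request:
drive_tool:
  moves:
    - [-0.2,0.1,0.02,0,0,-0.03]
    - [-0.4,0.23,0.05,0,0,-0.06]
    - [-0.59,0.33,0.08,0,0,-0.08]
    - [-0.59,0.33,0.08,0,0,-0.08]
    - [-0.59,0.33,0.08,0,0,-0.08]

```text
clock: 24.6
tool_pos: [0.4706, 0.3928, 0.1898]
orientation: [179.9, -0.2, -80.1]
force: [0.1, 1.5, -1.9]
opening: 0.0218
```

```bash
python3 - <<'E'
from h import *
from plant import vision
st(); to([.4697,.3933,.062],-79.8)
s=vision.snapshot("wrist"); cv2.imwrite("pics/w23.png",s["pixels"][:,:,::-1]); pickle.dump(s,open("w23.pkl","wb"))
E
```

```text
t 24.6 [0.4706 0.3928 0.1898] [179.92  -0.18 -80.11] F [ 0.1  1.5 -1.9] op 0.0218 q [ 58.  16. -10.   0. -63.  42.]
to [0.4697, 0.3933, 0.062] -79.8 -> [-0.007  0.004  0.852] [ 0.001 -0.003 -0.005]
```

View pics/w23.png

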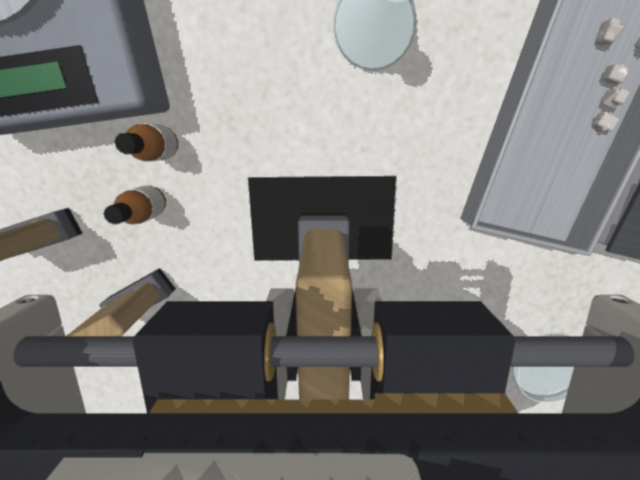

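The scraper is lined up with the mat, which spans (249–396, 177–260). Going down.

Request:
drive_tool:
  moves:
    - [0,0,0.15,0,0,0]
    - [0,0,0.35,0,0,0]
    - [0,0,0.55,0,0,0]
    - [0,0,0.7,0,0,0]
    - [0,0,0.8,0,0,0]
    - [0,0,0.85,0,0,0]
    - [0,0,0.85,0,0,0]
    - [0,0,0.85,0,0,0]

```text
clock: 25.45
tool_pos: [0.4717, 0.3919, 0.0632]
orientation: [180.0, -0.1, -80.2]
force: [-0.4, -0.8, -1.6]
opening: 0.0219
```

```bash
python3 - <<'E'
from h import *
from plant import vision
st(); to([.4697,.3933,.0565],-79.8)
s=vision.snapshot("wrist"); cv2.imwrite("pics/w24.png",s["pixels"][:,:,::-1]); pickle.dump(s,open("w24.pkl","wb"))
E
```

```text
t 25.45 [0.4717 0.3919 0.0632] [ 1.7998e+02 -1.4000e-01 -8.0200e+01] F [-0.4 -0.8 -1.6] op 0.0219 q [ 58.  23. -19.   0. -48.  42.]
to [0.4697, 0.3933, 0.0565] -79.8 -> [-0.011  0.011  0.045] [ 0.    -0.002 -0.007]
```

View pics/w24.png

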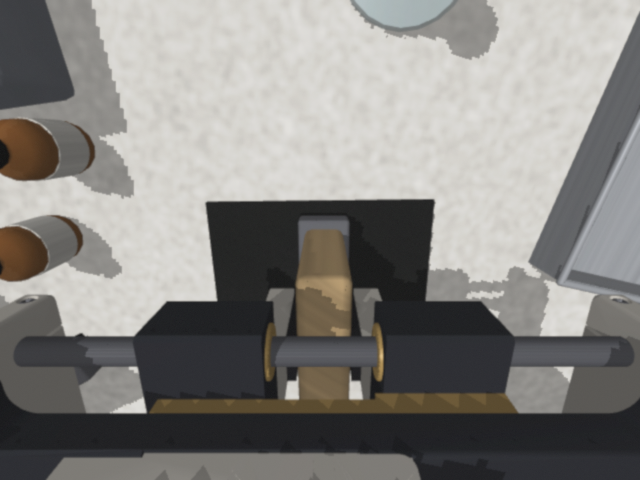

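Request:
drive_tool:
  moves:
    - [-0.01,0.01,0.01,0,0,0]
    - [-0.01,0.01,0.02,0,0,0]
    - [-0.01,0.01,0.03,0,0,0]
    - [-0.01,0.01,0.04,0,0,0]
    - [-0.01,0.01,0.04,0,0,0]
    - [-0.01,0.01,0.04,0,0,0]

```text
clock: 26.1
tool_pos: [0.4699, 0.3934, 0.0575]
orientation: [-180.0, -0.1, -80.2]
force: [0.8, 0.5, -2.2]
opening: 0.0219
```

```bash
python3 - <<'E'
from h import *
from plant import vision
st()
s=vision.snapshot("side"); crop(s,280,240,400,370,4.4,"pics/side25.png")
E
```

```text
t 26.1 [0.4699 0.3934 0.0575] [-1.800e+02 -1.200e-01 -8.019e+01] F [ 0.8  0.5 -2.2] op 0.0219 q [ 58.  24. -19.   0. -47.  42.]
```

View pics/side25.png

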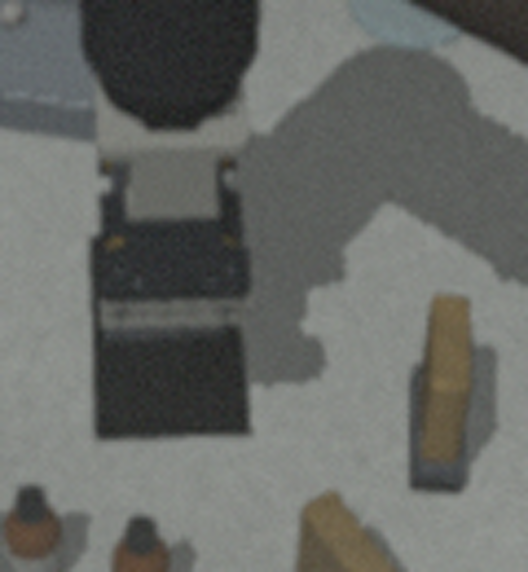

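Still no contact: force z is −2.2 N, just the weight. I lower in small steps.

Request:
drive_tool:
  moves:
    - [0,0,0.003,0,0,0]
    - [0,0,0.006,0,0,0]
    - [0,0,0.008,0,0,0]
    - [0,0,0.008,0,0,0]

```text
clock: 26.55
tool_pos: [0.4699, 0.3935, 0.0565]
orientation: [-180.0, -0.1, -80.2]
force: [0.4, -0.0, 0.1]
opening: 0.022
```

Request:
drive_tool:
  moves:
    - [0,0,0.002,0,0,0]
    - [0,0,0.004,0,0,0]
    - [0,0,0.004,0,0,0]

```text
clock: 26.85
tool_pos: [0.47, 0.3935, 0.0564]
orientation: [-180.0, -0.1, -80.2]
force: [-1.0, -1.2, 5.8]
opening: 0.022
```

Contact at 5.8 N: the scraper is standing on the mat. Release.

Request:
drive_tool:
  moves:
    - [0,0,0,0,0,0]
    - [0,0,0,0,0,0]
    - [0,0,0,0,0,0]
    - [0,0,0,0,0,0]
    - [0,0,0,0,0,0]
    - [0,0,0,0,0,0]
    - [0,0,0,0,0,0]
    - [0,0,0,0,0,0]
  fingers: 1

```text
clock: 27.65
tool_pos: [0.47, 0.3935, 0.0564]
orientation: [-180.0, -0.1, -80.2]
force: [0.0, 0.6, -0.8]
opening: 0.0801
```

```bash
python3 - <<'E'
from h import *
from plant import vision
st()
s=vision.snapshot("wrist"); cv2.imwrite("pics/w26.png",s["pixels"][:,:,::-1])
E
```

```text
t 27.65 [0.47   0.3935 0.0564] [-1.7997e+02 -1.1000e-01 -8.0170e+01] F [ 0.   0.6 -0.8] op 0.0801 q [ 58.  24. -19.   0. -47.  42.]
```

View pics/w26.png

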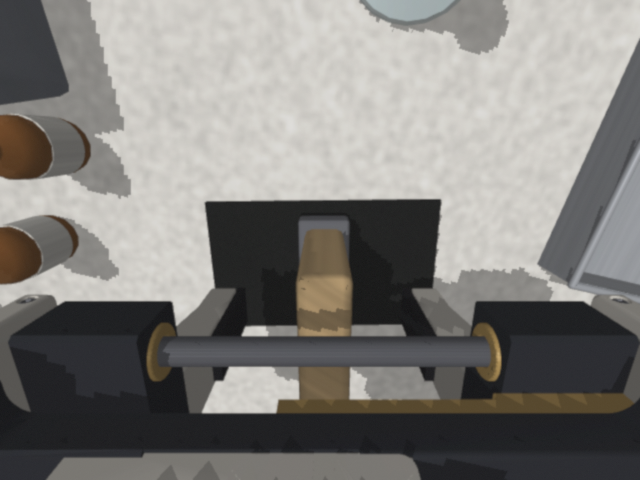

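The scraper stands free between the open fingers, on the mat. Retreat straight up and check.

Request:
drive_tool:
  moves:
    - [0,0,-0.15,0,0,0]
    - [0,0,-0.4,0,0,0]
    - [0,0,-0.7,0,0,0]
    - [0,0,-0.95,0,0,0]
    - [0,0,-1,0,0,0]
    - [0,0,-1,0,0,0]

```text
clock: 28.3
tool_pos: [0.4703, 0.3944, 0.2083]
orientation: [-179.8, 0.0, -80.2]
force: [-0.0, 0.5, 0.3]
opening: 0.0875
```

Request:
drive_tool:
  moves:
    - [0,0.3,-0.3,0,0,0]
    - [0,0.5,-0.5,0,0,0]
    - [0,0.5,-0.5,0,0,0]

```text
clock: 28.6
tool_pos: [0.3948, 0.3818, 0.2861]
orientation: [-179.7, 0.2, -80.1]
force: [1.2, -0.5, 0.3]
opening: 0.0876
```

```bash
python3 - <<'E'
from h import *
from plant import vision
st()
s=vision.snapshot("wrist"); cv2.imwrite("pics/w27.png",s["pixels"][:,:,::-1]); pickle.dump(s,open("w27.pkl","wb"))
s=vision.snapshot("scene"); crop(s,160,190,460,330,2.6,"pics/sc27.png");cv2.imwrite("pics/scfull.png",s["pixels"][:,:,::-1])
s=vision.snapshot("side"); crop(s,210,120,370,280,3.7,"pics/side27.png")
E
```

```text
t 28.6 [0.3948 0.3818 0.2861] [-179.67    0.23  -80.09] F [ 1.2 -0.5  0.3] op 0.0876 q [ 65.   6. -10.   0. -73.  35.]
```

View pics/w27.png

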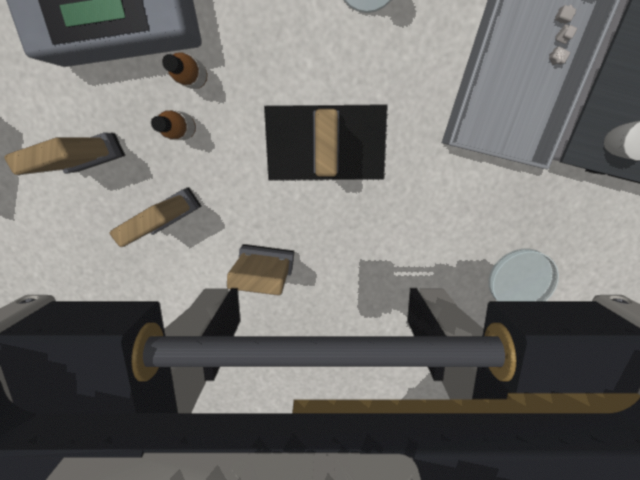

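View pics/sc27.png

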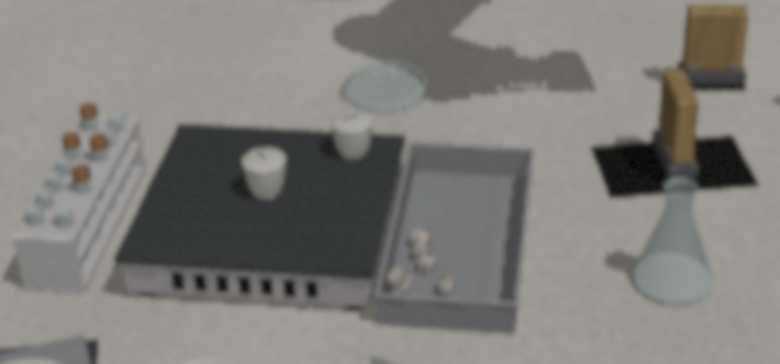

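View pics/side27.png

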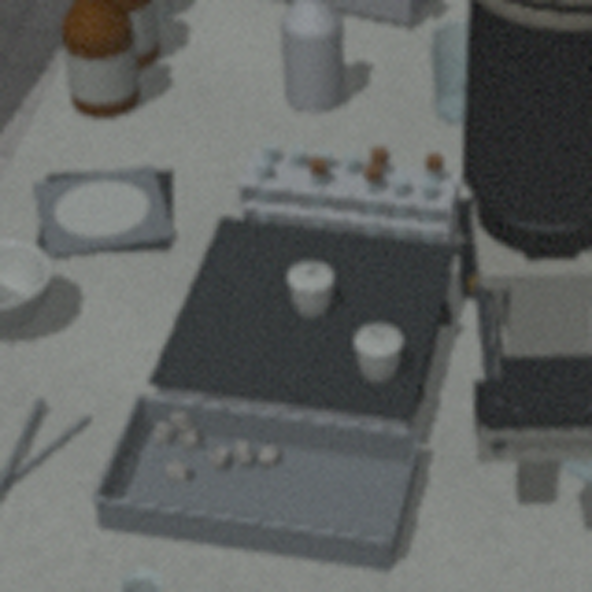

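Final views: seven chips in the tray (side crop, 155–275 × 415–475), both crucibles at the same side-crop pixels as before (311,275) and (378,340), and the scraper upright in the middle of the mat (wrist view, 326,142). I let the arm settle and hand in.

Request:
drive_tool:
  moves:
    - [0,0,0,0,0,0]
    - [0,0,0,0,0,0]
    - [0,0,0,0,0,0]

```text
clock: 29.05
tool_pos: [0.3959, 0.3811, 0.2805]
orientation: [-180.0, -0.1, -80.2]
force: [0.5, 0.5, 0.1]
opening: 0.0879
```

```bash
python3 - <<'E'
from h import st
from plant import ticket
st(); print(ticket.close_job()); st()
E
```

```text
t 29.05 [0.3959 0.3811 0.2805] [-1.7998e+02 -9.0000e-02 -8.0170e+01] F [0.5 0.5 0.1] op 0.0879 q [ 64.   7. -10.   0. -73.  35.]
the job is handed in; nothing more can be done
None
the job is handed in; nothing more can be done
```

I took the scraper from its mat, swept all seven chips into the tray, and stood the scraper upright again at the middle of the mat. The job was handed in at about 29 s of the 64 s allowed.

**Sweeping:** I swept the far lane first (three chips), then the chip between the crucibles. The last three I gathered behind crucible 1, moved across to the far lane and swept off together.

**Last checks:**
- **Chips:** the side view shows seven in the tray and none on the plate. In the final scene view some of the chips hide behind others, so that count rests on the side and wrist views.
- **Crucibles:** both stand at the same side-view pixels as before. My wrist-camera estimates of the lid positions varied by about 7 mm with the camera pose, so I take that as measuring error, not movement.
- **Scraper:** it stands upright on the mat, about parallel to the mat's edges. The force readings peaked at 5.8 N, when I set it down.
- **Other glassware:** it looks unmoved by eye in the final views; I did not measure it.

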